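# Turn reversed cartridges round in the gas filter box and lock its cover

## Task

Some filter cartridges in the gas filter box were fitted the wrong way round. Undo the two quarter-turn studs and lay the cover flat on the bench clear of the box, turn end for end every cartridge whose brass nipple does not point to the side with the single large hose outlet and seat it in a cradle again, then put the cover back on and push in and lock both studs. Leave the jar, tape roll and dish where they are.

Things in the scene. Friction and masses are not known exactly. Their poses are not given: they have to be found in the camera images.
- filter_box: Heavy aluminium box fixed on the bench, 114 (x) x 316 (y) x 50 mm high, open-topped under its cover; walls 4 mm, inner floor at z 6 mm. Origin: centre of its underside, z up. +x is the outlet side (one large brass hose nozzle in the middle), -x the inlet side (four small nozzles); nozzles stick out 26 mm. Inside: four white cradles and, at the two ends, the stud receptacles.
- cradle1 (a point): Where a seated cartridge's origin lies in the cradle at the box's y = +81 mm (z 32 mm). A cradle is two white V blocks at x -23 and +23 mm, 6 mm thick, 37 mm wide in y, tops at z 32 mm; they hold the cartridge along x and centre it. Between the blocks (x -20 to +20 mm), fingers have free space down to the floor at z 6 mm.
- cradle2 (a point): The same for the cradle at the box's y = +27 mm.
- cradle3 (a point): The same for the cradle at the box's y = -27 mm.
- cradle4 (a point): The same for the cradle at the box's y = -81 mm. A cradle may be empty.
- slot_a (a point): Middle of the slot in the steel strike plate at the box's y = +139 mm, on the plate's top (z 38 mm; 4 mm thick). The slot is 31 mm long in the box's x and 11 mm wide in y. A stud's cross pin passes down only when it lies along x; stops under the plate let it turn clockwise (seen from above) from there, a quarter turn, and back, but not the other way.
- slot_b (a point): The same for the strike plate at the box's y = -139 mm.
- cover: Loose grey sheet cover, 124 (x) x 326 (y) mm, about 0.5 kg: a 4 mm plate with a rim 14 mm deep that goes round the outside of the box walls with 2 mm play a side. Origin: middle of the plate's underside: at z 50 mm fitted on the box, z 14 mm when its rim stands on the bench. Its x and y lie along the box's x and y when fitted; it also fits turned by half a turn.
- cover_handle (a point): Middle of the bar of the cover's steel bow handle, 34 mm above the cover's origin. The bar runs along the cover's y, 72 mm between two posts, 9 mm wide in x, and reaches from 27 to 39 mm above the cover's origin; free below it down to the plate's top at 4 mm. The bench on the box's right (-y) is free to lay the cover on.
- stud_a: Quarter-turn stud, captive in the cover at the cover's y = +139 mm; slides up and down and turns about its upright axis, stays at the angle it is left. Origin on its axis. Its x axis is the direction of its black wing (34 mm long, 8 mm thick, from 13 to 34 mm above the origin, on a 26 mm round flange 8.5 to 15 mm above) and of the cross pin (26 mm long, 6 mm round) at its foot.
- stud_a_pin (a point): Middle of stud_a's cross pin, 19 mm below the stud's origin; in the box at z 31 mm locked (wing along the box's y), 43 mm undone. Undo: turn a quarter turn counter-clockwise from above and let go: a spring lifts it 12 mm. Lock: line the wing up with the box's x within 0.1 rad, push down 14 mm (2 to 6 N; not in line it stops after 2 mm), turn clockwise to the stop, let go: it rises 1.5 mm, held.
- stud_b: The second quarter-turn stud, the same as stud_a, at the cover's y = -139 mm.
- stud_b_pin (a point): Middle of stud_b's cross pin; works as stud_a.
- filter1: Loose steel cartridge, 0.11 kg (may be absent): a 22 mm tube along its x axis, origin on the axis midway between two hexagon collars (27 mm over corners, 29 to 38 mm from the origin); brass nipple at +x, flat black cap at -x, to 41.5 mm. Any roll about x. Seated: collars outside the V blocks, 3 mm play a side, held by its weight alone; tube top at z 43 mm in the box.
- filter1_nipple (a point): Tip of filter1's brass nipple, 49 mm from its origin along its x axis.
- filter2: Another cartridge, the same as filter1 (may be absent).
- filter2_nipple (a point): Tip of filter2's brass nipple, 49 mm from its origin along its x axis.
- filter3: Another cartridge, the same as filter1 (may be absent).
- filter3_nipple (a point): Tip of filter3's brass nipple, 49 mm from its origin along its x axis.
- filter4: Another cartridge, the same as filter1 (may be absent).
- filter4_nipple (a point): Tip of filter4's brass nipple, 49 mm from its origin along its x axis.
- sample_jar: Bystander: clear jar with white cap, 33 x 33 x 55 mm, origin under its centre.
- tape_roll: Bystander: roll of label tape lying flat, 68 x 68 x 19 mm, origin under its centre.
- petri_dish: Bystander: glass dish, 64 x 64 x 18 mm, origin under its centre.

How it is judged (in metres and radians):
On the way, in this order (a step that is already met when the one before it is completed fails the run):
1. both studs undone, the cover lying flat on the bench clear of the box (height (world z) of cover below 0.02 m and angle between cover's own z axis and vertical below 0.1 rad and horizontal distance between cover and filter_box above 0.12 m), for 0.2 s.
2. every cartridge seated in a cradle with its nipple toward the outlet side (x of filter1_nipple in the frame of filter_box between 0.043 and 0.0525 m and z of filter1 in the frame of filter_box between 0.0295 and 0.0345 m and y of filter1 in the frame of filter_box between -0.089 and 0.089 m and angle between the x axis of each of filter1, filter2, filter3, filter4 and the x axis of filter_box, either way round below 0.12 rad and x of filter2_nipple in the frame of filter_box between 0.043 and 0.0525 m and z of filter2 in the frame of filter_box between 0.0295 and 0.0345 m and y of filter2 in the frame of filter_box between -0.089 and 0.089 m and x of filter3_nipple in the frame of filter_box between 0.043 and 0.0525 m and z of filter3 in the frame of filter_box between 0.0295 and 0.0345 m and y of filter3 in the frame of filter_box between -0.089 and 0.089 m and x of filter4_nipple in the frame of filter_box between 0.043 and 0.0525 m and z of filter4 in the frame of filter_box between 0.0295 and 0.0345 m and y of filter4 in the frame of filter_box between -0.089 and 0.089 m), for 0.2 s.
3. the cover seated on the box (horizontal distance between cover and filter_box below 0.004 m and z of cover in the frame of filter_box below 0.0525 m and angle between cover's own z axis and vertical below 0.02 rad), for 0.2 s.
4. both studs pushed in and turned to lock (z of each of stud_a_pin, stud_b_pin in the frame of filter_box below 0.033 m and angle between the x axis of each of stud_a, stud_b and the y axis of filter_box, either way round below 0.3 rad), for 0.2 s.
At the end, for the whole second after the job is handed in: Cartridges seated (axis 29.5-34.5 mm up in the box, within 0.12 rad of its x), nipples on the outlet side; cover flat on the walls, centred within 4 mm, at rest; both studs locked: cross pins below 33 mm in the box, wings within 0.3 rad of its long direction (all of step 2 and all of step 3 and all of step 4 and linear speed of cover below 0.01 m/s); the robot touches nothing.
It fails at once if the jar pushed aside by more than 25 mm (distance of sample_jar from where it was at the start of the episode above 0.025 m).
It fails at once if the tape roll pushed aside by more than 25 mm (distance of tape_roll from where it was at the start of the episode above 0.025 m).
It fails at once if the dish pushed aside by more than 25 mm (distance of petri_dish from where it was at the start of the episode above 0.025 m).
Of filter1, filter2, filter3, filter4 only 3 to 4 are there at a start; the rules pass over those that are not, and their reading is None.
At some moment in a run one of cover may be knocked a few centimetres aside while the robot is not near it.
Once in a run the grip may slacken for a moment while it holds something.
It also fails if it takes over 210 s, if anything falls off the work surface, if the arm or the gripper's body presses on something with over 40 N, if the wrist force passes 120 N, or if a joint passes its speed limit or range.

## Robot

A 6-joint arm with a two-finger parallel gripper is mounted at the origin on a cart in front of the work surface, level with it; the furniture and walls round the work are solid. World frame = base frame: x ahead of the robot, y to its left, z up, the work surface at z = 0. Lengths are in mm, angles in rad, forces in N, time in s.
With the tool pointing down it reaches from about 275 to 1000 mm from the base axis. Payload 8.4 kg.
Tool frame: the origin (TCP) lies at the very end of the fingers, on their centre line; the grasp point (between the pads) lies 19 mm behind it; x points along the fingers, y is the direction in which the jaws open and shut, and the axes are right-handed (so a half turn about x gives the same grasp; the last joint's range is limited). The gripper opens to 85 mm and grips with 20 to 120 N. Pads are 22 mm wide; open, the fingers measure 114 mm over their backs; the gripper's body (76 mm by 85 mm) begins 54 mm behind the grasp point. The pads swing forward as they close: fully open they stand 13 mm farther back than shut.
Start: joints at [1.281, 0.353, 1.633, -0, 1.155, -0.002], TCP at [177.401, 599.297, 231.281] pointing down, gripper open.
Joint ranges: [-2.63, 2.63], [-0.92, 2.1], [0.06, 2.66], [-1.3, 4.44], [0, 2.69], [-3.02, 3.02]. Speed limits (rad/s): [2.22, 2.22, 2.79, 3.14, 3.14, 3.14].

## Interface

Orientations are given as [roll, pitch, yaw] about the fixed x, y, z axes, in that order (R = Rz(yaw) Ry(pitch) Rx(roll)).
In Python, from rig import r, grab_frame, camera_params, sign_off gives the robot as it stands.
- The arm moves only by the tool drive_tool, never from a script. Its argument "rows" is one flat list of numbers, 7 for each row, row after row: the shift along the tool's x, y, z in mm, then the turn, a rotation vector about the tool's x, y, z in degrees, then the opening in per cent of the stroke, from 0 (shut) to 100 (fully open). In form: [x, y, z, rx, ry, rz, fingers, x, y, z, rx, ry, rz, fingers, ...]. A call has 1 to 10 rows; each row is the pose to reach, as a shift and turn from the pose measured when the call began, along the tool's axes at that moment; what a row does not reach only later rows make up. A row lasts 1/8 s, in which the tool goes at most 62.5 mm and 10.7 degrees, less where a joint would pass 70% of its speed; a pose out of reach is approached as far as the arm can. A call with a gripper value outside its range is refused whole. The fingers move at their own pace and stop on an object; "newtons" is the grip in N (left out, the last holds). Time passes only in rows, so rows that repeat a pose let the fingers close. It gives the time, the measured TCP pose, the force and the opening at its end, in the units of the state.
- r.sense(): the state, without advancing time (a new reading comes with each control period).
- grab_frame(name): name is "scene" or "top" or "wrist"; returns the picture (480x640x3 uint8, red, green, blue); there is no depth.
- camera_params(name): a dict with "vertical_fov" (degrees; the focal length in pixels is half the picture's height over the tangent of half this angle, whatever the lens; pixels are square), "cx", "cy" (the principal point, pixels), "pose" (4x4, takes a point from camera to world coordinates); the wrist camera has in their place "tool_from_camera" (4x4, takes a point from camera to tool coordinates, whose origin is the TCP and whose axes are the tool frame's). Camera axes: x right, y down, z forward; pixel columns grow to the right and rows downward; lengths in mm; the calibration is good to about 2 mm. A picture is of the moment at which its call begins: read the wrist's pose just before it. camera_params takes no time and is no camera call.
- sign_off(): hands the job in, once; it reports no verdict.
The state is a dict: "clock": time; "qpos": joint angles; "qvel": joint speeds; "joint_efforts": joint torques, N m; "eef_pos": TCP position; "tcp_rot": TCP orientation; "contact_force": force on the tool from outside, world axes, zero at the start; "wrist_torque": the same for the moment, N m; "opening": opening from 0.0 (shut) to 1.0 (fully open).
Only numpy, scipy, OpenCV 4.12 (cv2) and the standard library are available. Lean on these libraries where they do the work, as an engineer would, in place of code of your own. Each camera call takes 0.05 s, during which the arm holds its last target.

## Working session

There is one attempt and no reset: what is moved stays moved. The work goes in short steps, Python scripts to look and compute and a tool call to move; the robot and the scene stay as the last step left them, time stands still between calls to the robot, and variables do not carry over. Pictures are saved under pics/ and viewed, and the job is handed in when it is done.

Besides the shell and the picture viewer there is one more tool, called as name(argument=value, ...) on one line, values as JSON. drive_tool: Moves the arm, as the interface text tells. Its arguments: {"type":"object","properties":{"rows":{"type":"array","items":{"type":"number"}},"newtons":{"type":"number"}},"required":["rows"]}

```bash
ls; mkdir -p pics
cat > h.py <<'E'
import numpy as np,cv2,json
from scipy.spatial.transform import Rotation as R
from rig import r,grab_frame,camera_params,sign_off
np.set_printoptions(precision=2,suppress=True)
def save(name,out):
    im=grab_frame(name); cv2.imwrite('pics/'+out,im[:,:,::-1]); return im
def K(p):
    f=240/np.tan(np.radians(p['vertical_fov'])/2); return f,p['cx'],p['cy']
def tool():
    s=r.sense(); T=np.eye(4);T[:3,:3]=R.from_euler('xyz',s['tcp_rot']).as_matrix();T[:3,3]=s['eef_pos'];return T
def campose(name,T=None):
    p=camera_params(name)
    if name=='wrist': return (tool() if T is None else T)@np.array(p['tool_from_camera'])
    return np.array(p['pose'])
def ray(name,uv,z,T=None):
    p=camera_params(name);f,cx,cy=K(p);C=campose(name,T)
    uv=np.atleast_2d(uv).astype(float)
    d=np.c_[(uv[:,0]-cx)/f,(uv[:,1]-cy)/f,np.ones(len(uv))]@C[:3,:3].T
    o=C[:3,3]; return o+d*((z-o[2])/d[:,2])[:,None]
def proj(name,P,T=None):
    p=camera_params(name);f,cx,cy=K(p);C=campose(name,T)
    q=(np.atleast_2d(P)-C[:3,3])@C[:3,:3]; return np.c_[q[:,0]/q[:,2]*f+cx,q[:,1]/q[:,2]*f+cy]
def st():
    s=r.sense();print('t',s['clock'],'pos',np.array(s['eef_pos']),'rot',np.array(s['tcp_rot']),'F',np.array(s['contact_force']),'op',s['opening'],'q',np.array(s['qpos']))
def delta(pos,Rm=None):
    T=tool();d=T[:3,:3].T@(np.array(pos)-T[:3,3])
    rv=np.zeros(3) if Rm is None else np.degrees(R.from_matrix(T[:3,:3].T@Rm).as_rotvec())
    print('shift',d,'turn',rv);return d,rv
E
python3 - <<'E'
from h import *
st();print(tool())
for n in ['scene','top','wrist']:
    save(n,n+'0.png');p=camera_params(n);print(n,{k:np.array(v) for k,v in p.items()})
E
```

```text
pics
t 0.0 pos [177.28 598.82 230.56] rot [-1.57  1.57 -1.86] F [-0.14 -0.21  0.41] op 1.0007919727907393 q [ 1.28  0.35  1.63 -0.    1.16 -0.  ]
[[ -0.     0.28   0.96 177.28]
 [ -0.     0.96  -0.28 598.82]
 [ -1.    -0.     0.   230.56]
 [  0.     0.     0.     1.  ]]
scene {'vertical_fov': array(57.5), 'cx': array(320.83), 'cy': array(238.34), 'pose': array([[   0.78,   -0.36,    0.52,  -68.1 ],
       [  -0.63,   -0.42,    0.66, -712.71],
       [  -0.02,   -0.84,   -0.55,  748.66],
       [   0.  ,    0.  ,    0.  ,    1.  ]])}
top {'vertical_fov': array(50.63), 'cx': array(316.48), 'cy': array(236.72), 'pose': array([[  -0.01,   -0.99,    0.14,  391.73],
       [  -1.  ,    0.01,   -0.02,   75.77],
       [   0.01,   -0.14,   -0.99, 1208.88],
       [   0.  ,    0.  ,    0.  ,    1.  ]])}
wrist {'vertical_fov': array(62.87), 'cx': array(320.35), 'cy': array(241.16), 'tool_from_camera': array([[  -0.  ,   -0.28,    0.96, -141.24],
       [   1.  ,   -0.  ,    0.  ,   -0.79],
       [  -0.  ,    0.96,    0.28,  -69.82],
       [   0.  ,    0.  ,    0.  ,    1.  ]])}
```

View pics/top0.png

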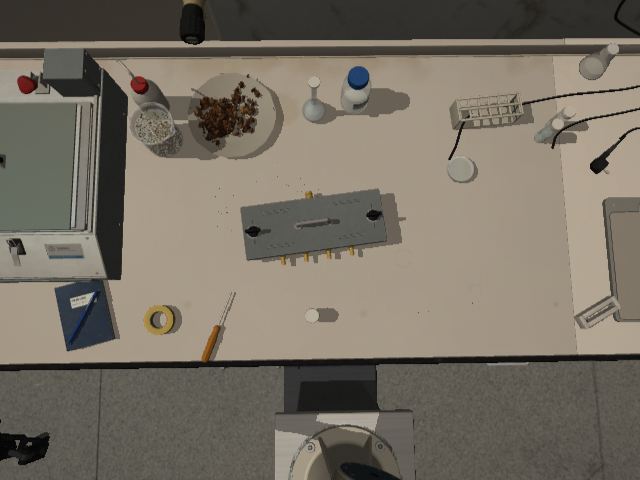

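View pics/scene0.png

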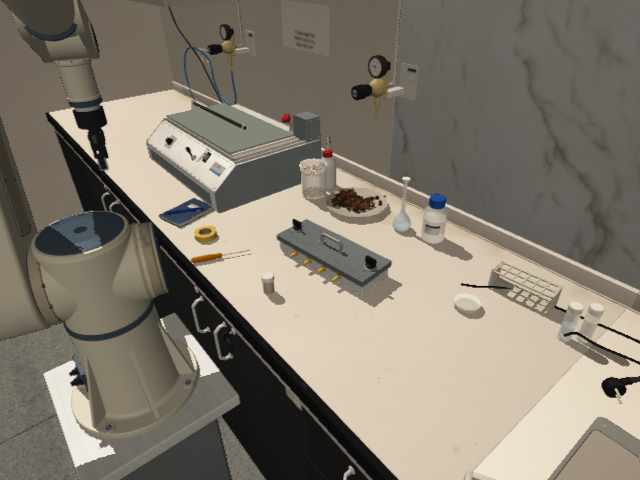

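View pics/wrist0.png

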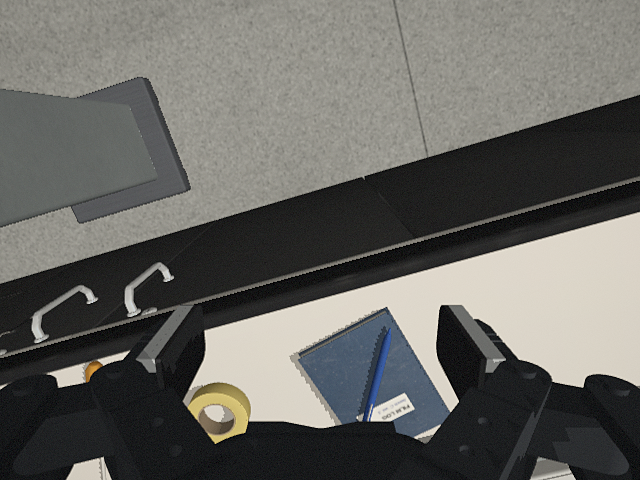

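The box with its cover sits at the centre of the top view, around (314,224). The single brass nozzle is at (309,193), pointing away from the robot, and the four small ones are below. The jar is at (312,316), the dish at (460,170) and the tape at (160,320). I'll measure the box next.

```bash
cat > m1.py <<'E'
from h import *
im=cv2.imread('pics/top0.png');hsv=cv2.cvtColor(im,cv2.COLOR_BGR2HSV)
print(hsv[215,270],hsv[235,350],hsv[215,393],hsv[280,300])
b,g,rr=[im[:,:,i].astype(int) for i in range(3)]
m=((b-rr>-6)&(hsv[:,:,2]<150)).astype(np.uint8)
m[:,:228]=0;m[:,400:]=0;m[:180]=0;m[275:]=0
m=cv2.morphologyEx(m,cv2.MORPH_OPEN,np.ones((5,5)))
cs,_=cv2.findContours(m,0,2);c=max(cs,key=cv2.contourArea)
rect=cv2.minAreaRect(c);bp=cv2.boxPoints(rect);print(rect,bp)
W=ray('top',bp,54);print(W);
for i in range(4):print(np.linalg.norm(W[i]-W[(i+1)%4]))
print('centre',W.mean(0))
v=im.copy();cv2.drawContours(v,[c],-1,(0,0,255),1)
cv2.imwrite('pics/m1.png',cv2.resize(v[170:340,220:480],None,fx=3,fy=3))
print('jar',ray('top',(312,316),55),'dish',ray('top',(460,170),9),'tape',ray('top',(160,320),19))
print('nozzle1',ray('top',(309,194),25),'handle',ray('top',[(298,226),(328,221),(253,231),(374,215)],[87]*1))
E
python3 m1.py
```

```text
[36 14 88] [30 18 84] [ 18  49 105] [ 18  46 166]
((275.72613525390625, 227.16879272460938), (49.86106872558594, 52.1810188293457), 55.17551040649414) [[240.07 221.6 ]
 [282.91 191.8 ]
 [311.38 232.74]
 [268.55 262.53]]
[[587.81 232.61  54.  ]
 [656.96 133.79  54.  ]
 [560.11  68.74  54.  ]
 [492.56 167.15  54.  ]]
120.6087616816201
116.66568849155067
119.35994773103262
115.57037165057265
centre [574.36 150.57  54.  ]
jar [[370.87  69.57  55.  ]] dish [[ 717.47 -296.2     9.  ]] tape [[365.78 419.83  19.  ]]
nozzle1 [[657.67  73.15  25.  ]] handle [[570.86  98.7   87.  ]
 [581.48  31.37  87.  ]
 [560.64 199.17  87.  ]
 [594.06 -72.36  87.  ]]
```

```bash
python3 -c "
import cv2
v=cv2.imread('pics/top0.png');cv2.imwrite('pics/z1.png',cv2.resize(v[175:275,230:400],None,fx=4.5,fy=4.5,interpolation=cv2.INTER_CUBIC))"
```

```text
(no output)
```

View pics/z1.png

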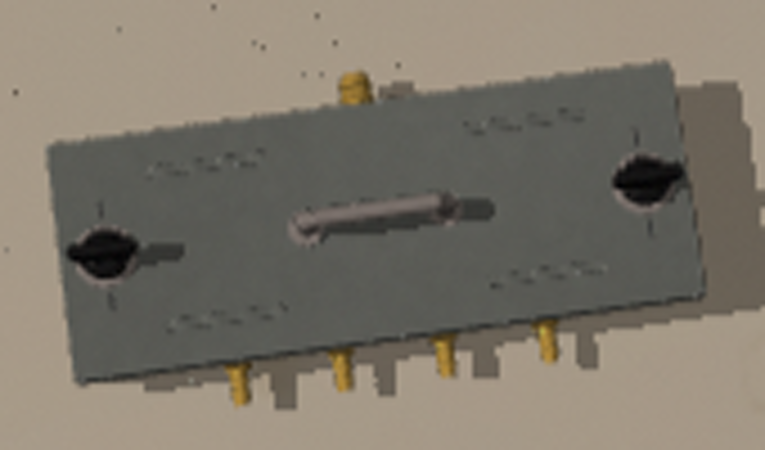

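View pics/m1.png

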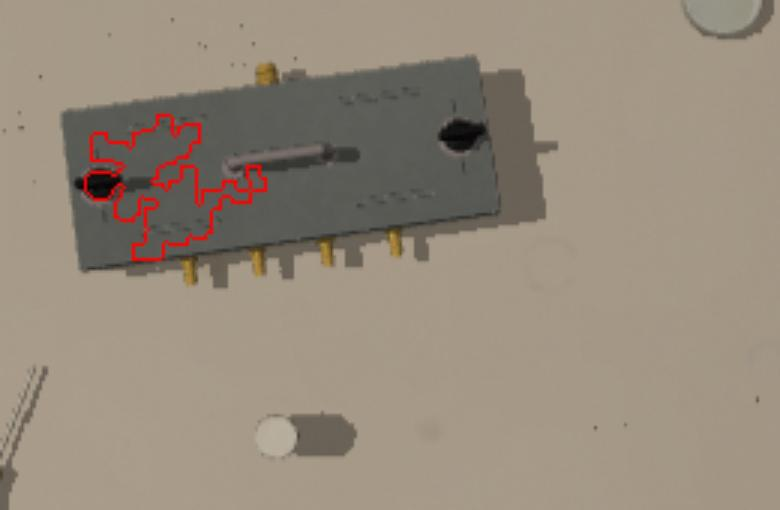

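```bash
sed -i "s/^m=((b-rr.*/m=((hsv[:,:,1]<33)\&(hsv[:,:,2]<125)).astype(np.uint8)/; s/MORPH_OPEN,np.ones((5,5))/MORPH_CLOSE,np.ones((3,3))/" m1.py
sed -i "s/^rect=/m2=np.zeros_like(m);cv2.drawContours(m2,[c],-1,1,-1);m2=cv2.morphologyEx(m2,cv2.MORPH_OPEN,np.ones((9,9)));c=cv2.findContours(m2,0,2)[0][0]\nrect=/" m1.py; python3 m1.py
```

```text
[36 14 88] [30 18 84] [ 18  49 105] [ 18  46 166]
((312.8090515136719, 223.9402618408203), (53.47224426269531, 141.22280883789062), 82.3595962524414) [[239.27 206.83]
 [379.24 188.05]
 [386.35 241.05]
 [246.38 259.83]]
[[ 622.45  234.71   54.  ]
 [ 663.71  -90.78   54.  ]
 [ 538.89 -103.42   54.  ]
 [ 499.34  217.6    54.  ]]
328.09986053238674
125.45242751900028
323.4534480057769
124.29035926494338
centre [581.1   64.53  54.  ]
jar [[370.87  69.57  55.  ]] dish [[ 717.47 -296.2     9.  ]] tape [[365.78 419.83  19.  ]]
nozzle1 [[657.67  73.15  25.  ]] handle [[570.86  98.7   87.  ]
 [581.48  31.37  87.  ]
 [560.64 199.17  87.  ]
 [594.06 -72.36  87.  ]]
```

View pics/m1.png

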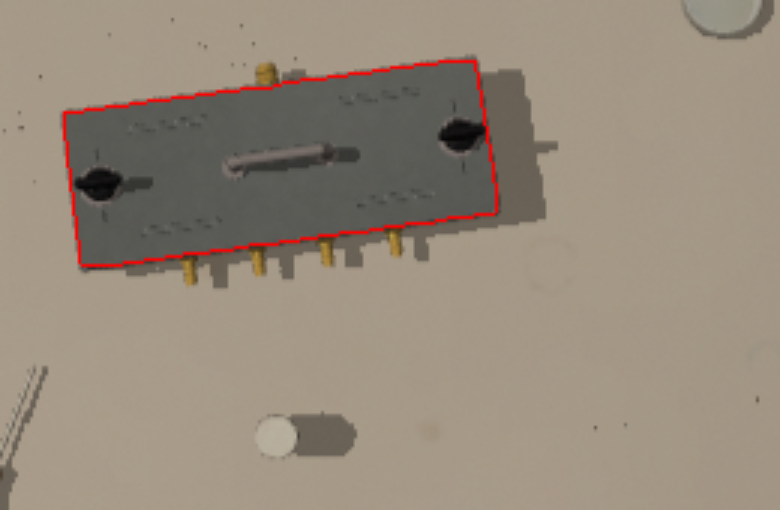

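```bash
cat >> h.py <<'E'
def down(th):
    c,s=np.cos(np.radians(th)),np.sin(np.radians(th));return np.array([[0,c,s],[0,s,-c],[-1,0,0]])
B=np.array([581.,64.5]);YAW=7.2
def bx(p):
    c,s=np.cos(np.radians(YAW)),np.sin(np.radians(YAW));p=np.atleast_2d(p).astype(float);q=p.copy()
    q[:,:2]=p[:,:2]@np.array([[c,s],[-s,c]])+B;return q
def unbx(p):
    c,s=np.cos(np.radians(YAW)),np.sin(np.radians(YAW));p=np.atleast_2d(p).astype(float);q=p.copy()
    q[:,:2]=(p[:,:2]-B)@np.array([[c,-s],[s,c]]);return q
def go(p,th,n=8):
    d,rv=delta(p,down(th));return d,rv
E
python3 - <<'E'
from h import *
go([563.7,202.4,200],7.2)
E
```

```text
shift [  31.01 -270.52  483.06] turn [66.31  0.04  0.05]
```

drive_tool(rows=[0,-27,48,7,0,0,100,0,-54,97,13,0,0,100,3,-81,145,20,0,0,100,6,-108,193,27,0,0,100,10,-135,241,33,0,0,100,14,-162,290,40,0,0,100,18,-189,338,46,0,0,100,22,-216,386,53,0,0,60,26,-243,435,60,0,0,50,31,-270,483,66,0,0,50])

```text
clock: 1.4
eef_pos: [564.9, 201.4, 199.8]
tcp_rot: [-0.428, 1.57, -1.872]
contact_force: [0.5, -0.1, -0.2]
opening: 0.502
```

Run:
```python
from h import *
st();save('wrist','w1.png');st()
print(proj('wrist',bx([[0,139,84],[17,139,54],[0,139,54],[0,0,87],[62,163,54],[-62,163,54],[62,-163,54],[-62,-163,54],[0,-139,84]])))
```

```text
t 1.4 pos [564.9  201.4  199.83] rot [-0.43  1.57 -1.87] F [ 0.5  -0.08 -0.2 ] op 0.5024407424905051 q [ 0.34  0.35  1.72 -0.    1.08  0.21]
t 1.45 pos [568.79 197.09 199.27] rot [ 0.45  1.57 -1.  ] F [ 3.62 -3.36  0.4 ] op 0.49925153143953643 q [ 0.33  0.35  1.72 -0.    1.08  0.21]
[[313.47 225.95]
 [336.87 216.11]
 [314.07 216.23]
 [315.15 403.73]
 [398.88 183.58]
 [228.63 184.42]
 [381.52 523.58]
 [252.33 524.3 ]
 [316.52 536.46]]
```

View pics/w1.png

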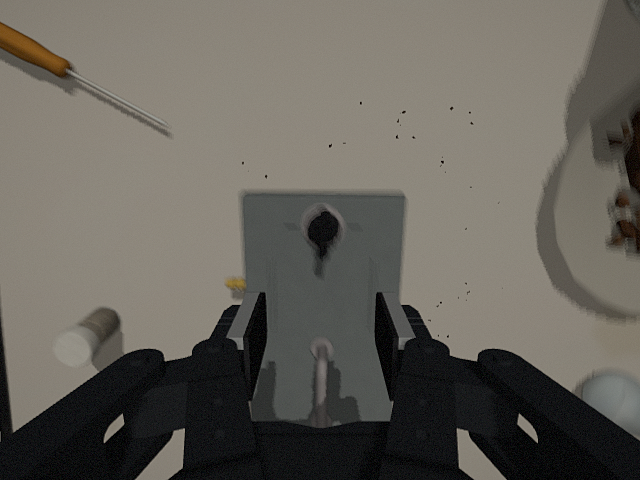

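The wrist image is blurred by motion but shows stud_a at about (322,229) and the cover's end edge at row 194. I'll let the arm settle and take it again.

drive_tool(rows=[0,0,0,0,0,0,50,0,0,0,0,0,0,50])

```text
clock: 1.7
eef_pos: [568.3, 197.2, 199.0]
tcp_rot: [0.278, 1.567, -1.172]
contact_force: [0.6, -0.4, 0.2]
opening: 0.496
```

```bash
cat > m2.py <<'E'
from h import *
import sys
st();T=tool();im=save('wrist',sys.argv[1]);
hsv=cv2.cvtColor(im,cv2.COLOR_RGB2HSV)
m=((hsv[:,:,1]<33)&(hsv[:,:,2]<140)&(hsv[:,:,2]>45)).astype(np.uint8)
m[:100]=0;m[290:]=0;m[:,:200]=0;m[:,450:]=0
m=cv2.morphologyEx(m,cv2.MORPH_OPEN,np.ones((3,3)))
c=max(cv2.findContours(m,0,2)[0],key=cv2.contourArea)
mm=np.zeros_like(m);cv2.drawContours(mm,[c],-1,1,-1)
# edges
L=[];Rr=[];
for y in range(225,275):
    x=np.where(mm[y])[0];L.append((x.min(),y));Rr.append((x.max()+1,y))
Tp=[(x,np.where(mm[:,x])[0].min()) for x in range(260,390)]
def line(P):
    W=ray('wrist',P,54,T)[:,:2];vx,vy,x0,y0=cv2.fitLine(W.astype(np.float32),cv2.DIST_HUBER,0,.01,.01).ravel();return np.array([x0,y0]),np.array([vx,vy])
for n,P in (('L',L),('R',Rr),('T',Tp)):
    p,d=line(P);print(n,p,d,np.degrees(np.arctan2(d[1],d[0])))
pl,dl=line(L);pr,dr=line(Rr);pt,dt=line(Tp)
def isx(p,d,q,e): 
    s=np.linalg.solve(np.c_[d,-e],q-p);return p+s[0]*d
a,b=isx(pl,dl,pt,dt),isx(pr,dr,pt,dt);print('corners',a,b,np.linalg.norm(a-b))
# wing
dk=((hsv[:,:,2]<45)).astype(np.uint8);dk[:190]=0;dk[270:]=0;dk[:,:280]=0;dk[:,370:]=0
cs=cv2.findContours(dk,0,2)[0];c=max(cs,key=cv2.contourArea);print('dark',cv2.contourArea(c),cv2.minAreaRect(c))
(u,v),_,_=cv2.minAreaRect(c);print('wing',ray('wrist',(u,v),80,T))
E
python3 m2.py w2.png
```

```text
t 1.7 pos [568.34 197.24 199.02] rot [ 0.28  1.57 -1.17] F [ 0.57 -0.39  0.17] op 0.49610089575589694 q [ 0.33  0.35  1.72 -0.    1.08  0.21]
L [507.68 167.49] [ 0.13 -0.99] -82.27653
R [630.27 177.59] [ 0.12 -0.99] -83.16101
T [555.   227.46] [0.99 0.13] 7.5537424
corners [500.52 220.23] [623.2 236.5] 123.75113
dark 1074.0 ((318.1000061035156, 222.70004272460938), (47.85185241699219, 34.435447692871094), 63.43495178222656)
wing [[565.95 204.25  80.  ]]
```

View pics/w2.png

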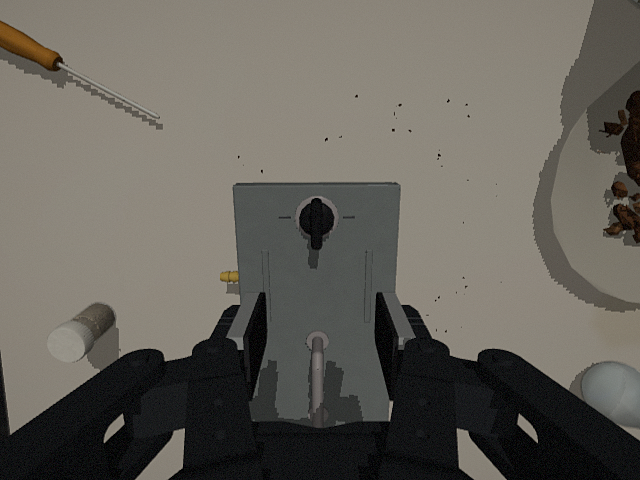

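```bash
sed -i 's/^B=.*/B=np.array([582.7,66.4]);YAW=7.4/' h.py
python3 - <<'E'
from h import *
print(bx([[0,139,0],[0,-139,0]]))
go([565.2,204.3,67.5],7.4)
E
```

```text
[[564.8  204.24   0.  ]
 [600.6  -71.44   0.  ]]
shift [131.68  -2.23  -7.31] turn [-0.4   0.19 -0.07]
```

drive_tool(rows=[30,-1,-4,0,0,0,50,70,-2,-7,0,0,0,50,105,-2,-7,0,0,0,50,131,-2,-7,0,0,0,50,131,-2,-7,0,0,0,50,131,-2,-7,0,0,0,50])

```text
clock: 2.5
eef_pos: [565.7, 204.9, 69.3]
tcp_rot: [0.647, 1.567, -0.8]
contact_force: [0.5, 0.1, -0.1]
opening: 0.498
```

drive_tool(rows=[0,0,0,0,0,0,0,0,0,0,0,0,0,0,0,0,0,0,0,0,0,0,0,0,0,0,0,0,0,0,0,0,0,0,0], newtons=40)

```text
clock: 3.12
eef_pos: [565.9, 205.2, 69.6]
tcp_rot: [0.834, 1.567, -0.613]
contact_force: [-1.5, 2.7, 5.3]
opening: 0.078
```

Run:
```python
from h import *
st();save('wrist','w3.png');print(tool())
```

```text
t 3.125 pos [565.91 205.23  69.56] rot [ 0.83  1.57 -0.61] F [-1.53  2.74  5.3 ] op 0.07835171586966412 q [ 0.35  0.51  1.81 -0.    0.82  0.23]
[[  0.     0.99   0.12 565.94]
 [ -0.     0.12  -0.99 205.24]
 [ -1.     0.     0.    69.52]
 [  0.     0.     0.     1.  ]]
```

View pics/w3.png

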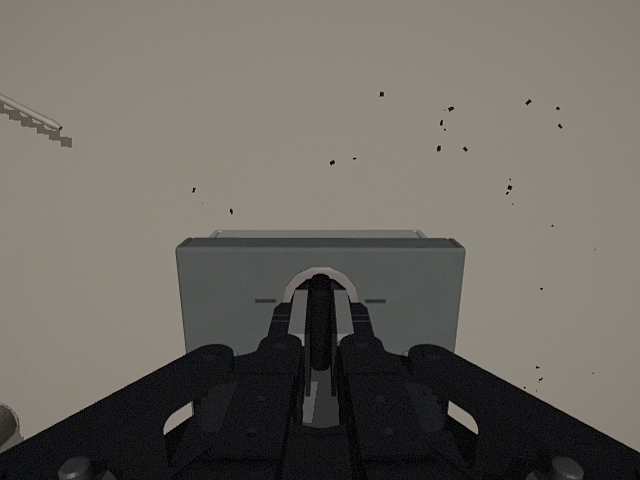

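The fingers hold the wing, with the opening at 0.078 (about 7 mm). Next I turn it counter-clockwise, which is negative about tool x.

drive_tool(rows=[0,0,0,-9,0,0,0,0,0,0,-18,0,0,0,0,0,0,-27,0,0,0,0,0,0,-36,0,0,0,0,0,0,-45,0,0,0,0,0,0,-54,0,0,0,0,0,0,-63,0,0,0,0,0,0,-72,0,0,0,0,0,0,-81,0,0,0,0,0,0,-90,0,0,0])

```text
clock: 4.42
eef_pos: [564.1, 202.9, 68.6]
tcp_rot: [-1.838, 1.565, -1.709]
contact_force: [-4.1, -9.9, 4.7]
opening: 0.08
```

drive_tool(rows=[0,0,0,0,0,0,0,0,0,0,0,0,0,0])

```text
clock: 4.68
eef_pos: [564.1, 202.7, 68.6]
tcp_rot: [-1.864, 1.564, -1.735]
contact_force: [-2.7, 1.2, 5.0]
opening: 0.078
```

Run:
```python
from h import *
st();print(tool(), r.sense()['wrist_torque']);go([565.2,204.3,67.5],97.4)
```

```text
t 4.675 pos [564.11 202.65  68.58] rot [-1.86  1.56 -1.74] F [-2.69  1.18  5.02] op 0.07756402537895843 q [ 0.35  0.51  1.81 -0.01  0.83 -1.35]
[[ -0.    -0.13   0.99 564.11]
 [ -0.01   0.99   0.13 202.65]
 [ -1.    -0.01  -0.    68.58]
 [  0.     0.     0.     1.  ]] [0.26 0.35 0.03]
shift [1.07 1.5  1.3 ] turn [-0.01 -0.1   0.35]
```

drive_tool(rows=[0,0,0,0,0,0,50,-4,0,0,0,0,0,50,-12,0,0,0,0,0,50,-40,0,0,0,0,0,50,-90,0,0,0,0,0,50,-130,0,0,0,0,0,50,-130,0,0,0,0,0,50])

```text
clock: 5.55
eef_pos: [566.3, 204.2, 202.6]
tcp_rot: [-0.787, 1.564, -0.658]
contact_force: [-0.6, -0.1, -0.6]
opening: 0.5
```

Run:
```python
from h import *
st();save('wrist','w4.png')
go([600.6,-71.4,199],7.4)
```

```text
t 5.55 pos [566.3  204.2  202.61] rot [-0.79  1.56 -0.66] F [-0.6  -0.14 -0.56] op 0.4995442475412325 q [ 0.35  0.34  1.71 -0.01  1.08 -1.35]
shift [   2.97 -277.42   -0.2 ] turn [89.99  0.31  0.17]
```

View pics/w4.png

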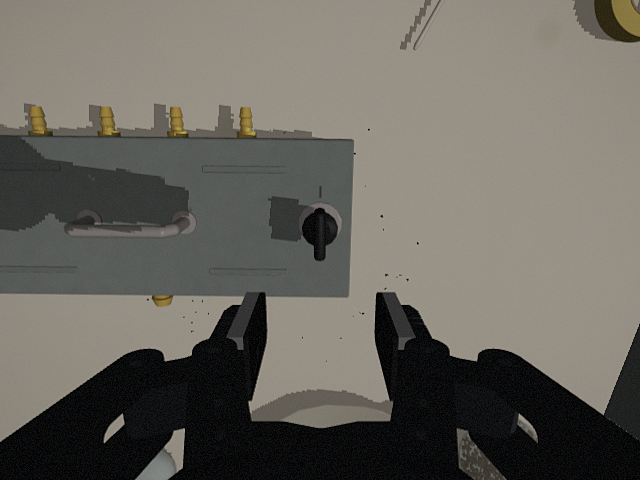

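Stud_a is up, with its wing along the box's x at about (320,232). On to stud_b.

drive_tool(rows=[0,-28,0,9,0,0,50,0,-56,0,18,0,0,50,0,-84,0,27,0,0,50,0,-112,0,36,0,0,50,0,-140,0,45,0,0,50,0,-168,0,54,0,0,50,0,-196,0,63,0,0,50,3,-224,0,72,0,0,50,3,-252,0,81,0,0,50,3,-277,0,90,0,0,50])

```text
clock: 6.85
eef_pos: [599.8, -71.9, 197.4]
tcp_rot: [-0.197, 1.566, -1.645]
contact_force: [1.0, -0.1, -0.1]
opening: 0.496
```

drive_tool(rows=[0,0,0,0,0,0,50,0,0,0,0,0,0,50])

```text
clock: 7.1
eef_pos: [599.0, -71.4, 196.3]
tcp_rot: [-0.642, 1.566, -2.087]
contact_force: [-0.6, 0.4, 0.6]
opening: 0.5
```

```bash
cat > m3.py <<'E'
from h import *
import sys
st();T=tool();im=save('wrist',sys.argv[1]);hsv=cv2.cvtColor(im,cv2.COLOR_RGB2HSV)
dk=((hsv[:,:,2]<45)).astype(np.uint8);dk[:170]=0;dk[275:]=0;dk[:,:270]=0;dk[:,380:]=0
c=max(cv2.findContours(dk,0,2)[0],key=cv2.contourArea);print('dark',cv2.contourArea(c),cv2.minAreaRect(c))
(u,v),_,_=cv2.minAreaRect(c);print('wing',ray('wrist',(u,v),80,T), proj('wrist',bx([[0,-139,84],[0,-139,54]]),T))
go([600.6,-71.4,67.5],7.4)
E
python3 m3.py w5.png
```

```text
t 7.1 pos [598.98 -71.41 196.28] rot [-0.64  1.57 -2.09] F [-0.63  0.44  0.64] op 0.5003167676285584 q [-0.12  0.36  1.71 -0.01  1.07 -0.24]
dark 1068.0 ((318.82830810546875, 233.60052490234375), (34.5052490234375, 47.53962707519531), 27.64597511291504)
wing [[597.46 -71.34  80.  ]] [[323.43 235.87]
 [323.24 225.11]]
shift [129.1    1.65  -0.11] turn [-0.17  0.24  0.14]
```

View pics/w5.png

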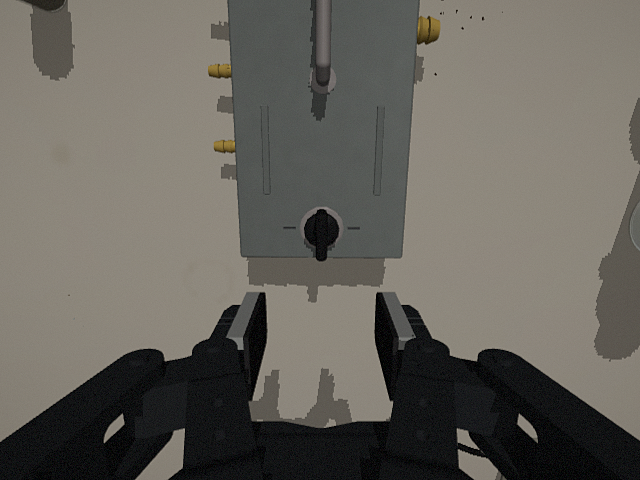

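drive_tool(rows=[30,0,0,0,0,0,50,70,0,0,0,0,0,50,105,0,0,0,0,0,50,128,0,0,0,0,0,50,128,0,0,0,0,0,50,128,0,0,0,0,0,0,128,0,0,0,0,0,0,128,0,0,0,0,0,0,128,0,0,0,0,0,0,128,0,0,0,0,0,0])

```text
clock: 8.4
eef_pos: [599.7, -71.6, 69.2]
tcp_rot: [-0.173, 1.566, -1.617]
contact_force: [1.1, 2.2, 5.4]
opening: 0.082
```

drive_tool(rows=[0,0,0,-9,0,0,0,0,0,0,-18,0,0,0,0,0,0,-27,0,0,0,0,0,0,-36,0,0,0,0,0,0,-45,0,0,0,0,0,0,-54,0,0,0,0,0,0,-63,0,0,0,0,0,0,-72,0,0,0,0,0,0,-81,0,0,0,0,0,0,-90,0,0,0])

```text
clock: 9.65
eef_pos: [598.9, -72.8, 69.1]
tcp_rot: [-2.003, 1.565, -1.872]
contact_force: [-3.3, -5.7, 4.6]
opening: 0.081
```

drive_tool(rows=[0,0,0,0,0,0,0,0,0,0,0,0,0,0])

```text
clock: 9.9
eef_pos: [598.8, -72.9, 69.2]
tcp_rot: [-2.005, 1.565, -1.875]
contact_force: [-1.0, 0.2, 4.4]
opening: 0.076
```

drive_tool(rows=[0,0,0,0,0,0,50,-4,0,0,0,0,0,50,-12,0,0,0,0,0,50,-40,0,0,0,0,0,50,-90,0,0,0,0,0,50,-130,0,0,0,0,0,50,-130,0,0,0,0,0,50])

```text
clock: 10.78
eef_pos: [601.2, -72.3, 203.2]
tcp_rot: [-1.089, 1.563, -0.96]
contact_force: [0.2, -0.4, 0.0]
opening: 0.498
```

```bash
sed -i 's/^B=.*/B=np.array([582.2,66.4]);YAW=7.1/' h.py;python3 - <<'E'
from h import *
st();print(tool());save('wrist','w6.png')
E
```

```text
t 10.775 pos [601.21 -72.3  203.21] rot [-1.09  1.56 -0.96] F [ 0.18 -0.35  0.04] op 0.49796565597730236 q [-0.12  0.35  1.71 -0.01  1.08 -1.82]
[[  0.    -0.13   0.99 601.21]
 [ -0.01   0.99   0.13 -72.3 ]
 [ -1.    -0.01   0.   203.21]
 [  0.     0.     0.     1.  ]]
```

View pics/w6.png

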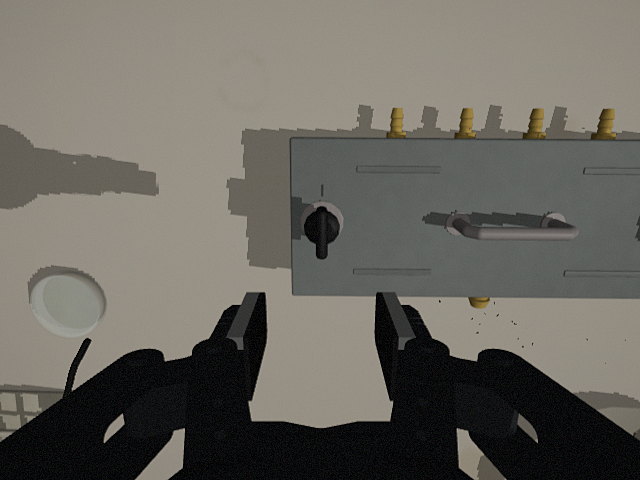

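Both studs are up, and stud_b's wing points along x at (321,230). Next I grasp the handle.

Run:
```python
from h import *
go([582.2,66.4,140],7.1)
```

```text
shift [ 60.09 140.09   0.23] turn [90.3   0.32  0.27]
```

drive_tool(rows=[6,14,0,9,0,0,50,12,28,0,18,0,0,50,18,42,0,27,0,0,50,24,56,0,36,0,0,50,30,70,0,45,0,0,50,36,84,0,54,0,0,50,42,98,0,63,0,0,50,48,112,0,72,0,0,50,54,126,0,81,0,0,50,60,140,0,90,0,0,50])

```text
clock: 12.08
eef_pos: [580.8, 66.6, 138.5]
tcp_rot: [-0.287, 1.564, -1.734]
contact_force: [0.2, 0.4, -0.1]
opening: 0.501
```

drive_tool(rows=[0,0,0,0,0,0,50,0,0,0,0,0,0,50])

```text
clock: 12.32
eef_pos: [580.3, 66.3, 137.8]
tcp_rot: [-0.48, 1.563, -1.924]
contact_force: [-0.6, -0.5, 0.5]
opening: 0.501
```

Run:
```python
from h import *
st();save('wrist','w7.png')
go([582.2,66.4,64],7.1)
print(proj('wrist',bx([[0,0,89],[0,36,89],[0,-36,89],[0,139,84]])))
```

```text
t 12.325 pos [580.25  66.3  137.8 ] rot [-0.48  1.56 -1.92] F [-0.65 -0.47  0.48] op 0.501281940491246 q [ 0.12  0.4   1.8  -0.01  0.95 -0.01]
shift [74.12  1.86 -0.54] turn [0.15 0.38 0.16]
[[324.1  267.83]
 [324.49 198.52]
 [323.75 330.5 ]
 [325.74 -42.51]]
```

View pics/w7.png

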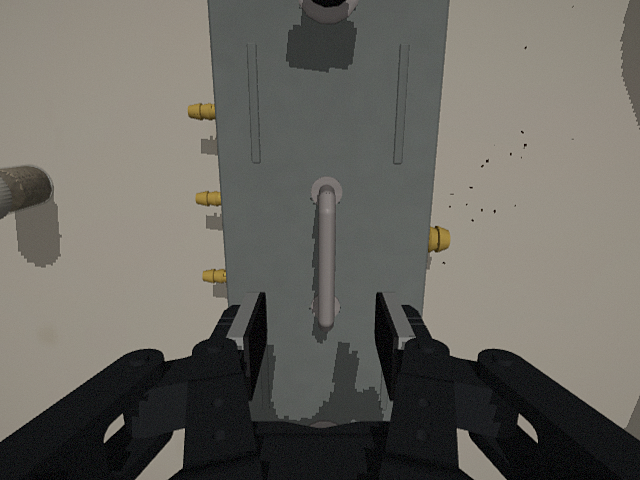

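The handle bar runs from (327,185) to (326,328) and matches the prediction. Descending to grip it.

drive_tool(rows=[30,2,0,0,0.4,0,50,55,2,0,0,0.4,0,50,74,2,0,0,0.4,0,50,74,2,0,0,0.4,0,50,74,2,0,0,0.4,0,0,74,2,0,0,0.4,0,0,74,2,0,0,0.4,0,0,74,2,0,0,0.4,0,0,74,2,0,0,0.4,0,0], newtons=110)

```text
clock: 13.5
eef_pos: [583.2, 66.0, 65.4]
tcp_rot: [-1.891, 1.57, 2.948]
contact_force: [-1.2, 0.0, 6.2]
opening: 0.075
```

drive_tool(rows=[-5,0,0,0,0,0,0,-10,0,0,0,0,0,0,-18,0,0,0,0,0,0,-30,0,0,0,0,0,0,-45,0,0,0,0,0,0,-55,0,0,0,0,0,0,-55,0,0,0,0,0,0])

```text
clock: 14.38
eef_pos: [584.0, 66.1, 121.7]
tcp_rot: [1.765, 1.569, 0.321]
contact_force: [-0.1, 0.7, -7.0]
opening: 0.078
```

Run:
```python
from h import *
st();save('scene','s1.png')
go([520,-295,119],7.1)
```

```text
t 14.375 pos [584.02  66.05 121.69] rot [1.77 1.57 0.32] F [-0.06  0.66 -6.97] op 0.07798848442936317 q [ 0.11  0.42  1.81  0.    0.91 -0.02]
shift [   1.82 -108.53  350.07] turn [ 0.15 -0.02 -0.01]
```

View pics/s1.png

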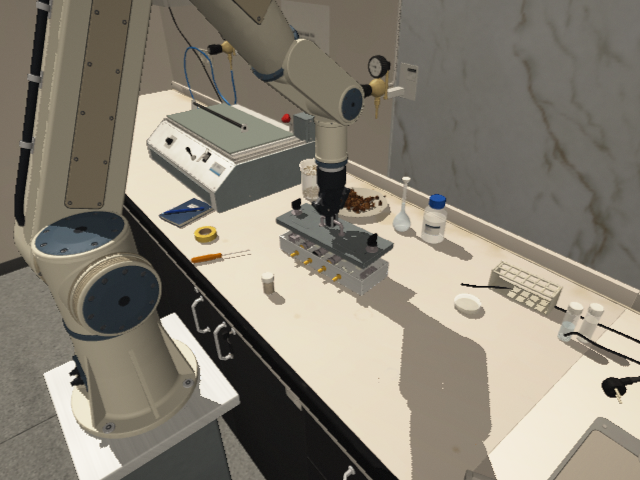

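The scene view shows the cover lifted level, with the box open under it. Carrying it to the right.

drive_tool(rows=[0,-7,22,0,0,0,0,0,-16,52,0,0,0,0,0,-28,90,0,0,0,0,0,-40,130,0,0,0,0,0,-53,170,0,0,0,0,0,-65,210,0,0,0,0,0,-78,250,0,0,0,0,0,-90,290,0,0,0,0,0,-101,325,0,0,0,0,0,-108,350,0,0,0,0])

```text
clock: 15.68
eef_pos: [519.6, -296.3, 120.1]
tcp_rot: [-2.354, 1.57, 2.484]
contact_force: [0.6, 0.9, -6.6]
opening: 0.074
```

drive_tool(rows=[0,0,0,0,0,0,0,30,0,0,0,0,0,0,60,0,0,0,0,0,0,80,0,0,0,0,0,0,85,0,0,0,0,0,0,85,0,0,0,0,0,0])

```text
clock: 16.42
eef_pos: [519.9, -296.1, 35.3]
tcp_rot: [-2.397, 1.57, 2.441]
contact_force: [1.1, 0.2, -6.1]
opening: 0.073
```

Run:
```python
from h import *
st();print(tool());save('scene','s2.png')
```

```text
t 16.425 pos [ 519.87 -296.13   35.3 ] rot [-2.4   1.57  2.44] F [ 1.1   0.19 -6.13] op 0.07271212251134261 q [-0.52  0.56  1.82  0.    0.76 -0.65]
[[  -0.      0.99    0.13  519.87]
 [   0.      0.13   -0.99 -296.13]
 [  -1.     -0.     -0.     35.3 ]
 [   0.      0.      0.      1.  ]]
```

View pics/s2.png

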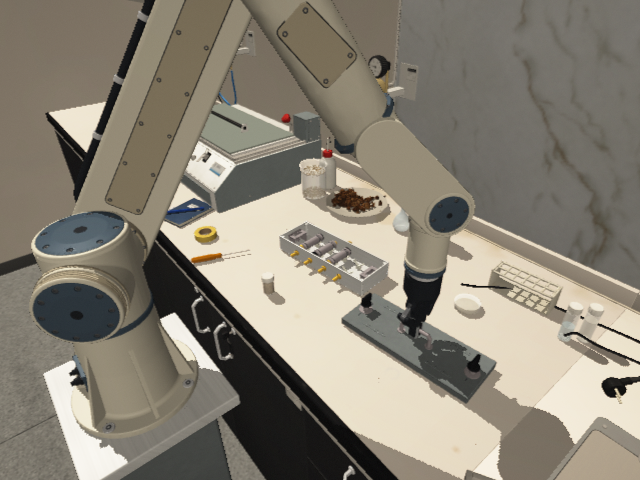

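The cover is just above the bench at about (418,340). I'll lower it until it makes contact.

drive_tool(rows=[3,0,0,0,0,0,0,6,0,0,0,0,0,0,6,0,0,0,0,0,0])

```text
clock: 16.85
eef_pos: [520.1, -296.4, 29.8]
tcp_rot: [3.045, 1.571, 1.6]
contact_force: [0.5, 0.2, -6.5]
opening: 0.078
```

drive_tool(rows=[2,0,0,0,0,0,0,2,0,0,0,0,0,0])

```text
clock: 17.1
eef_pos: [520.3, -296.4, 29.4]
tcp_rot: [1.642, 1.57, 0.196]
contact_force: [-5.2, 3.7, 11.7]
opening: 0.08
```

drive_tool(rows=[0,0,0,0,0,0,50,0,0,0,0,0,0,50,0,0,0,0,0,0,50,-20,0,0,0,0,0,50,-70,0,0,0,0,0,50,-130,0,0,0,0,0,50,-180,0,0,0,0,0,50,-200,0,0,0,0,0,50])

```text
clock: 18.1
eef_pos: [521.5, -297.2, 234.6]
tcp_rot: [0.955, 1.564, -0.491]
contact_force: [0.1, 0.5, -0.7]
opening: 0.503
```

Run:
```python
from h import *
st();im=save('top','t1.png');cv2.imwrite('pics/t1z.png',cv2.resize(im[160:370,220:540,::-1],None,fx=2.5,fy=2.5,interpolation=cv2.INTER_CUBIC))
go(bx([0,-60,250])[0],97.1)
```

```text
t 18.1 pos [ 521.52 -297.22  234.6 ] rot [ 0.95  1.56 -0.49] F [ 0.08  0.46 -0.66] op 0.5026588715642757 q [-0.52  0.31  1.69  0.    1.14 -0.65]
shift [ -14.72  105.26 -293.44] turn [-89.9    0.51  -0.09]
```

View pics/t1z.png

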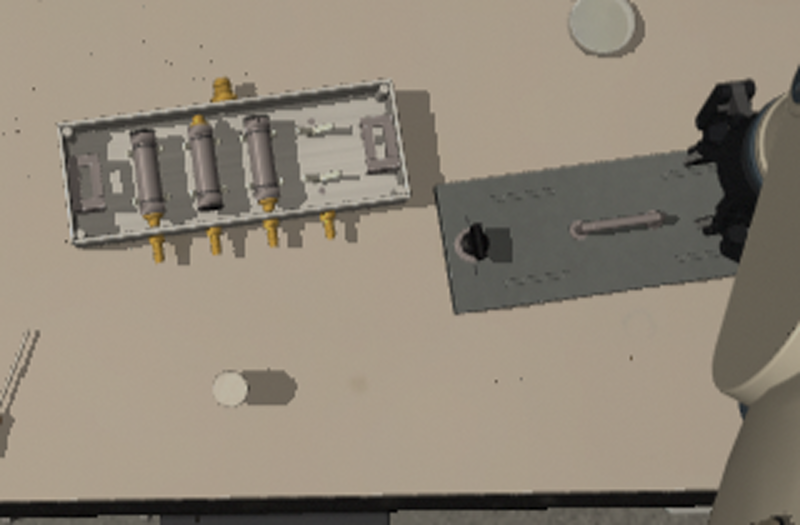

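Cradles 1, 2 and 3 are filled and cradle 4 is empty. The nipple in cradle 2 points to the outlet. Those in 1 and 3 point to the inlet, so both need turning. I'll look from above first.

Run:
```python
from h import *
go(bx([-40,0,220])[0],97.1)
```

```text
shift [  14.74   65.16 -353.65] turn [-89.9    0.51  -0.09]
```

drive_tool(rows=[0,6,-35,-9,0,0,50,0,13,-70,-18,0,0,50,4,19,-105,-27,0,0,50,6,26,-140,-36,0,0,50,7,32,-176,-45,0,0,50,9,39,-212,-54,0,0,50,10,45,-247,-63,0,0,50,12,52,-283,-72,0,0,45,14,58,-318,-81,0,0,45,15,65,-354,-90,0,0,45])

```text
clock: 19.4
eef_pos: [541.9, 62.9, 219.9]
tcp_rot: [-0.64, 1.563, -0.509]
contact_force: [0.2, 0.0, 0.0]
opening: 0.448
```

drive_tool(rows=[0,0,0,0,0,0,45,0,0,0,0,0,0,45])

```text
clock: 19.65
eef_pos: [541.6, 62.6, 219.9]
tcp_rot: [-0.69, 1.563, -0.56]
contact_force: [-0.5, 0.2, 0.2]
opening: 0.449
```

Run:
```python
from h import *
st();T=tool();im=save('wrist','w8.png')
P=bx([[0,81,43],[0,27,43],[0,-27,43],[57,158,50],[-57,158,50],[57,-158,50],[-57,-158,50],[0,139,38],[0,-139,38]])
print(proj('wrist',P,T))
v=im[:,:,::-1].copy()
for p in proj('wrist',P,T): cv2.circle(v,tuple(int(x) for x in p),3,(0,0,255),1)
cv2.imwrite('pics/w8a.png',v)
```

```text
t 19.65 pos [541.61  62.63 219.94] rot [-0.69  1.56 -0.56] F [-0.48  0.19  0.17] op 0.4489056802946812 q [ 0.12  0.24  1.82 -0.01  1.08 -1.58]
[[415.04 262.45]
 [351.95 262.  ]
 [288.92 261.55]
 [499.7  326.94]
 [518.94 198.58]
 [140.8  324.21]
 [123.26 195.96]
 [480.62 261.  ]
 [160.67 258.73]]
```

View pics/w8a.png

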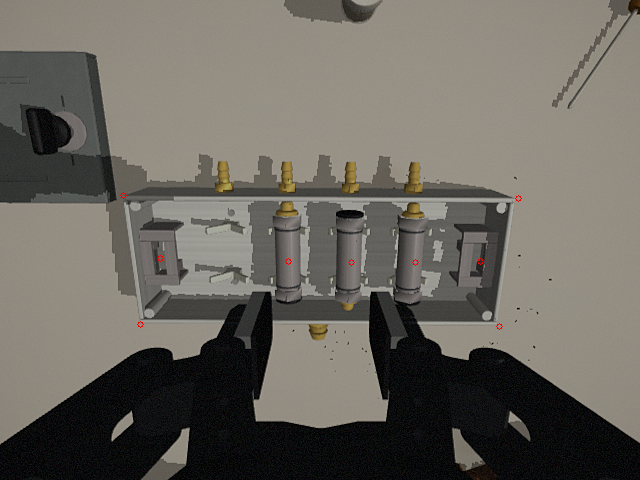

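Run:
```python
import cv2
v=cv2.imread('pics/w8.png')
a=cv2.resize(v[185:345,110:320],None,fx=3.8,fy=3.7,interpolation=cv2.INTER_CUBIC);b=cv2.resize(v[185:345,320:530],None,fx=3.8,fy=3.7,interpolation=cv2.INTER_CUBIC)
cv2.imwrite('pics/w8l.png',a);cv2.imwrite('pics/w8r.png',b)
```

```text
(no output)
```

View pics/w8l.png

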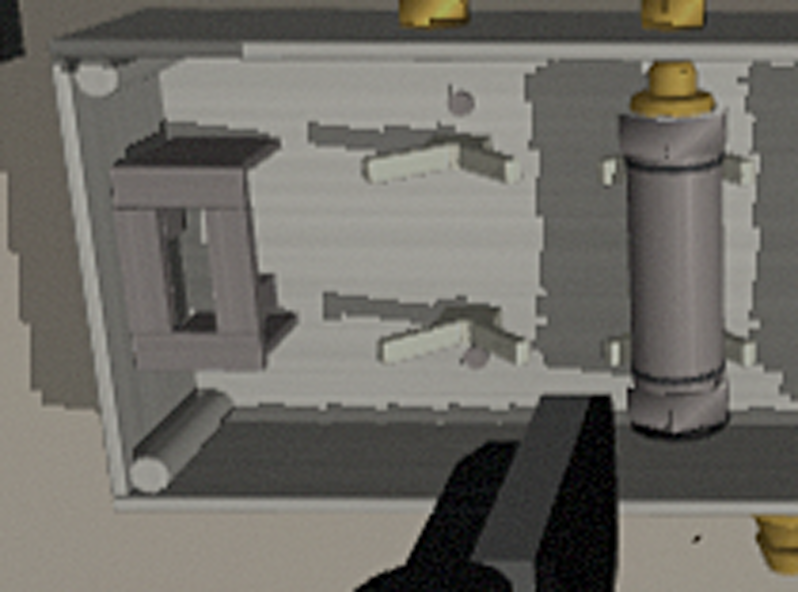

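View pics/w8r.png

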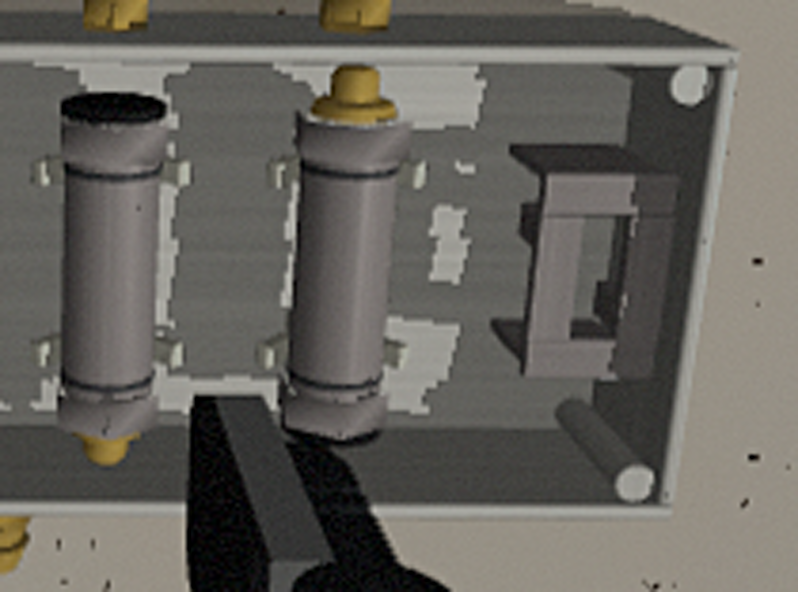

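Run:
```python
from h import *
# pose at capture
T=np.eye(4);T[:3,:3]=tool()[:3,:3];T[:3,3]=[541.61,62.63,219.94]
W=ray('wrist',[(123.7,196.8),(140.8,322.4),(514.2,198),(495.8,324.2)],50,T);print(W)
a,b,c,d=W[:,:2]
print('centre',W.mean(0),np.linalg.norm(a-b),np.linalg.norm(c-d),np.linalg.norm(a-c),np.linalg.norm(b-d))
y=(c-a+d-b);print('yaw',np.degrees(np.arctan2(y[1],y[0]))-90)
# cartridge collar grooves at tube top z43, px from zoom
def L(x,y):return (110+x/3.8,185+y/3.7)
def Rr(x,y):return (320+x/3.8,185+y/3.7)
for n,p,q in (('f3',L(673,165),L(679,378)),('f2',Rr(112,178),Rr(107,388)),('f1',Rr(349,172),Rr(336,387))):
    w=ray('wrist',[p,q],43,T);print(n,unbx(w),unbx(w).mean(0))
```

```text
[[545.72 -97.1   50.  ]
 [656.44 -83.42  50.  ]
 [506.25 212.3   50.  ]
 [617.2  226.13  50.  ]]
centre [581.4   64.48  50.  ] 111.55417475939379 111.8039161121107 311.9091066422136 312.02565485737625
yaw 7.247712856711715
f3 [[-28.29 -28.05  43.  ]
 [ 23.69 -27.64  43.  ]] [ -2.3  -27.85  43.  ]
f2 [[-25.59  24.18  43.  ]
 [ 25.87  24.38  43.  ]] [ 0.14 24.28 43.  ]
f1 [[-27.33  76.29  43.  ]
 [ 25.22  77.03  43.  ]] [-1.05 76.66 43.  ]
```

```bash
sed -i 's/^B=.*/B=np.array([582.7,65.5]);YAW=7.15/' h.py;python3 - <<'E'
from h import *
p=bx([0,-27,0])[0];print(p)
go([p[0],p[1],90],97.15)
print(bx([0,81,0]))
E
```

```text
[586.06  38.71   0.  ]
shift [130.34 -28.39  40.17] turn [0.25 0.36 0.29]
[[572.62 145.87   0.  ]]
```

drive_tool(rows=[20,-14,20,0,0.4,0.3,45,50,-28,40,0,0.4,0.3,45,90,-28,40,0,0.4,0.3,45,130,-28,40,0,0.4,0.3,45,130,-28,40,0,0.4,0.3,45,130,-28,40,0,0.4,0.3,45])

```text
clock: 20.45
eef_pos: [586.6, 38.5, 91.6]
tcp_rot: [0.07, 1.57, 0.197]
contact_force: [-0.5, -0.4, 0.4]
opening: 0.454
```

Run:
```python
from h import *
st();save('wrist','w9.png')
go([586.1,38.7,15],97.15)
```

```text
t 20.45 pos [586.63  38.48  91.63] rot [0.07 1.57 0.2 ] F [-0.51 -0.4   0.39] op 0.4539526357279797 q [ 0.06  0.46  1.82  0.    0.86 -1.64]
shift [77.16  0.12 -1.09] turn [0.19 0.1  0.  ]
```

View pics/w9.png

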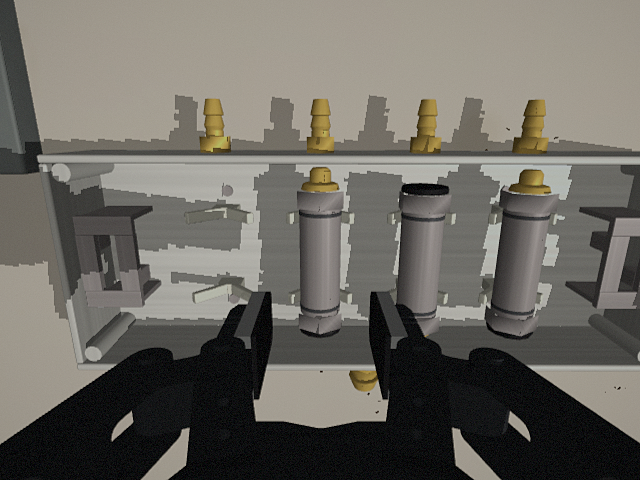

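The cradle 3 cartridge is centred at column 320 between the fingers. Descending to grip it.

drive_tool(rows=[30,0,-1,0,0,0,45,55,0,-1,0,0,0,45,70,0,-1,0,0,0,45,77,0,-1,0,0,0,45,77,0,-1,0,0,0,45,77,0,-1,0,0,0,0,77,0,-1,0,0,0,0,77,0,-1,0,0,0,0,77,0,-1,0,0,0,0], newtons=80)

```text
clock: 21.62
eef_pos: [586.9, 38.2, 16.2]
tcp_rot: [-0.172, 1.568, -0.044]
contact_force: [-0.6, -3.6, 6.3]
opening: 0.23
```

drive_tool(rows=[-10,0,0,0,0,0,0,-25,0,0,0,0,0,0,-45,0,0,0,0,0,0,-65,0,0,0,0,0,0,-75,0,0,0,0,0,0,-75,0,0,0,0,0,0])

```text
clock: 22.38
eef_pos: [587.2, 38.4, 92.2]
tcp_rot: [-0.125, 1.566, 0.004]
contact_force: [0.8, 0.1, -1.1]
opening: 0.233
```

Run:
```python
from h import *
st();save('wrist','w10.png')
go([586.1,38.7,90],97.15)
```

```text
t 22.375 pos [587.24  38.35  92.22] rot [-0.12  1.57  0.  ] F [ 0.75  0.08 -1.06] op 0.232745716137129 q [ 0.06  0.46  1.83 -0.    0.85 -1.64]
shift [ 1.42  0.48 -0.57] turn [0.2  0.21 0.03]
```

View pics/w10.png

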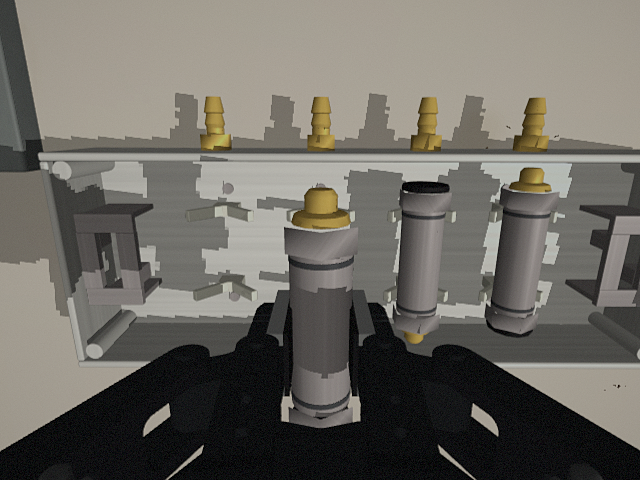

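The cartridge is held level. Next is the 180° turn.

drive_tool(rows=[0,0,0,10,0,0,0,0,0,0,20,0,0,0,0,0,0,30,0,0,0,0,0,0,40,0,0,0,0,0,0,50,0,0,0,0,0,0,60,0,0,0,0,0,0,70,0,0,0,0,0,0,80,0,0,0,0,0,0,90,0,0,0,0,0,0,100,0,0,0])

```text
clock: 23.68
eef_pos: [586.0, 38.3, 90.4]
tcp_rot: [1.546, 1.569, -0.077]
contact_force: [-0.7, 0.2, 0.1]
opening: 0.231
```

Run:
```python
from h import *
st();go([586.5,38.6,90],-82.85)
```

```text
t 23.675 pos [585.99  38.27  90.36] rot [ 1.55  1.57 -0.08] F [-0.65  0.17  0.06] op 0.23106756460382852 q [ 0.06  0.46  1.83 -0.    0.85  0.12]
shift [ 0.36  0.49 -0.36] turn [79.86 -0.08 -0.1 ]
```

drive_tool(rows=[0,0,0,10,0,0,0,0,0,0,20,0,0,0,0,0,0,30,0,0,0,0,0,0,40,0,0,0,0,0,0,50,0,0,0,0,0,0,60,0,0,0,0,0,0,70,0,0,0,0,0,0,80,0,0,0,0,0,0,80,0,0,0,0,0,0,80,0,0,0])

```text
clock: 24.92
eef_pos: [585.6, 38.3, 89.8]
tcp_rot: [2.853, 1.57, -0.162]
contact_force: [0.8, -0.4, -0.6]
opening: 0.227
```

Run:
```python
from h import *
st();save('wrist','w11.png');go([586.5,38.6,17],-82.85)
```

```text
t 24.925 pos [585.65  38.28  89.84] rot [ 2.85  1.57 -0.16] F [ 0.78 -0.38 -0.6 ] op 0.22739583655998094 q [ 0.06  0.46  1.83 -0.    0.85  1.51]
shift [72.99 -0.26 -0.66] turn [ 0.05 -0.08 -0.02]
```

View pics/w11.png

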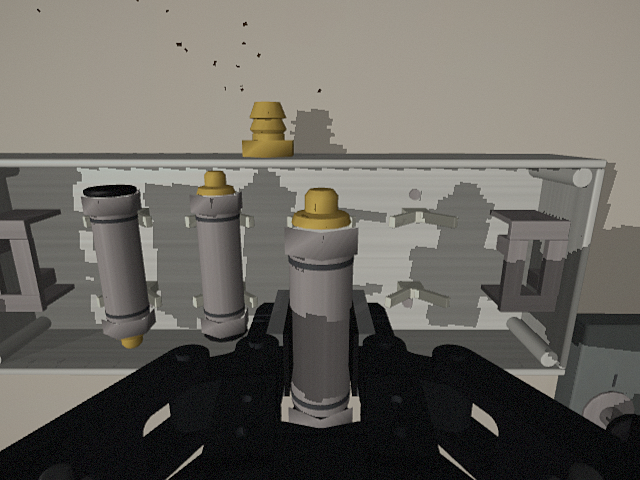

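drive_tool(rows=[15,0,-1,0,0,0,0,35,0,-1,0,0,0,0,50,0,-1,0,0,0,0,60,0,-1,0,0,0,0,66,0,-1,0,0,0,0,70,0,-1,0,0,0,0,72,0,-1,0,0,0,0,73,0,-1,0,0,0,0,73,0,-1,0,0,0,0])

```text
clock: 26.1
eef_pos: [586.4, 38.3, 17.0]
tcp_rot: [2.547, 1.57, -0.469]
contact_force: [-4.1, 0.4, 0.4]
opening: 0.232
```

drive_tool(rows=[1,0,0,0,0,0,0,1,0,0,0,0,0,0,1,0,0,0,0,0,40,1,0,0,0,0,0,45,1,0,0,0,0,0,45,1,0,0,0,0,0,45,-15,0,0,0,0,0,45,-40,0,0,0,0,0,45,-75,0,0,0,0,0,45,-75,0,0,0,0,0,45])

```text
clock: 27.35
eef_pos: [588.6, 38.5, 95.7]
tcp_rot: [3.033, 1.564, 0.017]
contact_force: [0.1, 0.7, -1.3]
opening: 0.447
```

Run:
```python
from h import *
st();save('wrist','w12.png');p=bx([0,81,0])[0];go([p[0],p[1],90],-82.85)
```

```text
t 27.35 pos [588.63  38.51  95.71] rot [3.03 1.56 0.02] F [ 0.11  0.68 -1.27] op 0.4465695051930617 q [ 0.06  0.46  1.82 -0.    0.86  1.51]
shift [   4.05 -108.43    1.33] turn [ 0.06 -0.23 -0.03]
```

View pics/w12.png

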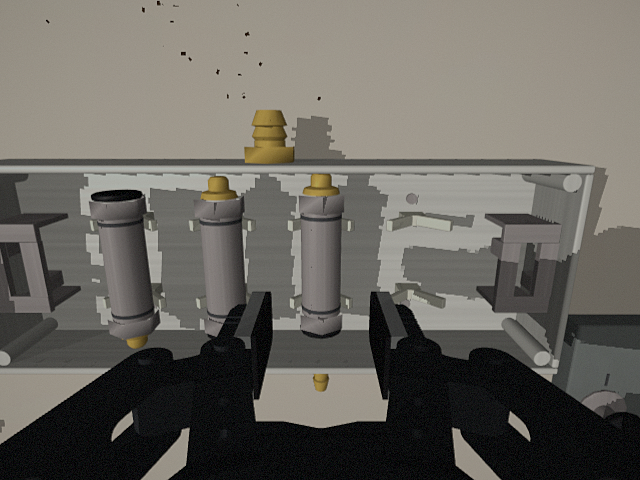

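Filter 3 now sits in cradle 3 with its nipple to the outlet, at (321,180). On to cradle 1.

drive_tool(rows=[0,-30,1,0,0,0,45,0,-60,1,0,0,0,45,4,-90,1,0,0,0,45,4,-108,1,0,0,0,45,4,-108,1,0,0,0,45,4,-108,1,0,0,0,45])

```text
clock: 28.15
eef_pos: [573.0, 144.8, 90.0]
tcp_rot: [2.912, 1.567, -0.104]
contact_force: [0.3, -0.1, -0.1]
opening: 0.451
```

Run:
```python
from h import *
st();save('wrist','w13.png');p=bx([0,81,0])[0];go([p[0],p[1],15],-82.85)
```

```text
t 28.15 pos [573.01 144.78  89.96] rot [ 2.91  1.57 -0.1 ] F [ 0.32 -0.12 -0.13] op 0.4514611071493324 q [ 0.25  0.47  1.82 -0.    0.85  1.69]
shift [75.03 -1.38  0.58] turn [ 0.02 -0.22 -0.05]
```

View pics/w13.png

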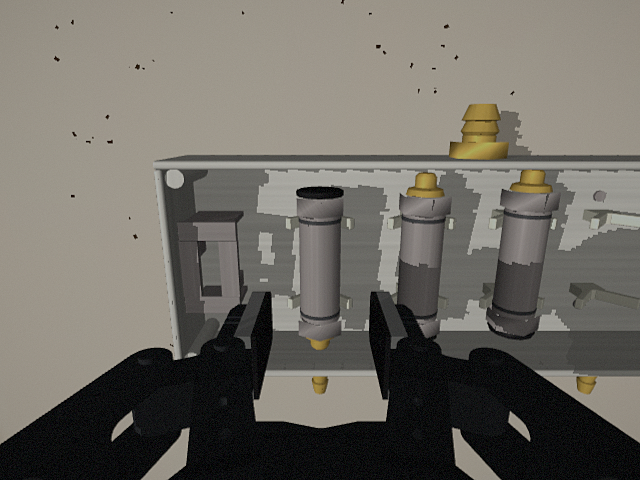

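The cradle 1 cartridge is centred at column 320. Descending to grip it.

drive_tool(rows=[30,0,0,0,0,0,45,55,0,0,0,0,0,45,70,0,0,0,0,0,45,75,0,0,0,0,0,45,75,0,0,0,0,0,45,75,0,0,0,0,0,0,75,0,0,0,0,0,0,75,0,0,0,0,0,0,75,0,0,0,0,0,0], newtons=80)

```text
clock: 29.32
eef_pos: [574.1, 145.2, 16.1]
tcp_rot: [3.118, 1.565, 0.102]
contact_force: [-1.3, 3.7, 6.1]
opening: 0.231
```

drive_tool(rows=[-10,0,0,0,0,0,0,-25,0,0,0,0,0,0,-45,0,0,0,0,0,0,-65,0,0,0,0,0,0,-75,0,0,0,0,0,0,-75,0,0,0,0,0,0])

```text
clock: 30.08
eef_pos: [574.3, 145.3, 92.3]
tcp_rot: [-3.137, 1.563, 0.13]
contact_force: [-0.5, 0.4, -1.4]
opening: 0.23
```

drive_tool(rows=[0,0,0,-10,0,0,0,0,0,0,-20,0,0,0,0,0,0,-30,0,0,0,0,0,0,-40,0,0,0,0,0,0,-50,0,0,0,0,0,0,-60,0,0,0,0,0,0,-70,0,0,0,0,0,0,-80,0,0,0,0,0,0,-90,0,0,0,0,0,0,-100,0,0,0])

```text
clock: 31.32
eef_pos: [573.7, 145.1, 91.4]
tcp_rot: [1.363, 1.565, 0.097]
contact_force: [0.6, 0.1, -1.0]
opening: 0.228
```

Run:
```python
from h import *
st();go([573,145.5,90],97.15)
```

```text
t 31.325 pos [573.67 145.1   91.39] rot [1.36 1.56 0.1 ] F [ 0.56  0.05 -1.03] op 0.2279496362665051 q [ 0.25  0.46  1.82 -0.    0.85 -0.06]
shift [ 1.38 -0.53 -0.58] turn [-79.65   0.3   -0.23]
```

drive_tool(rows=[0,0,0,-10,0,0,0,0,0,0,-20,0,0,0,0,0,0,-30,0,0,0,0,0,0,-40,0,0,0,0,0,0,-50,0,0,0,0,0,0,-60,0,0,0,0,0,0,-70,0,0,0,0,0,0,-80,0,0,0,0,0,0,-80,0,0,0,0,0,0,-80,0,0,0])

```text
clock: 32.58
eef_pos: [573.4, 145.0, 91.0]
tcp_rot: [-0.046, 1.565, 0.081]
contact_force: [0.2, 1.1, -0.9]
opening: 0.227
```

Run:
```python
from h import *
st();save('wrist','w14.png');go([573,145.5,17],97.15)
```

```text
t 32.575 pos [573.38 145.05  90.99] rot [-0.05  1.57  0.08] F [ 0.19  1.14 -0.93] op 0.226576653249138 q [ 0.25  0.46  1.82 -0.    0.85 -1.45]
shift [74.1   0.54 -0.83] turn [0.17 0.32 0.01]
```

View pics/w14.png

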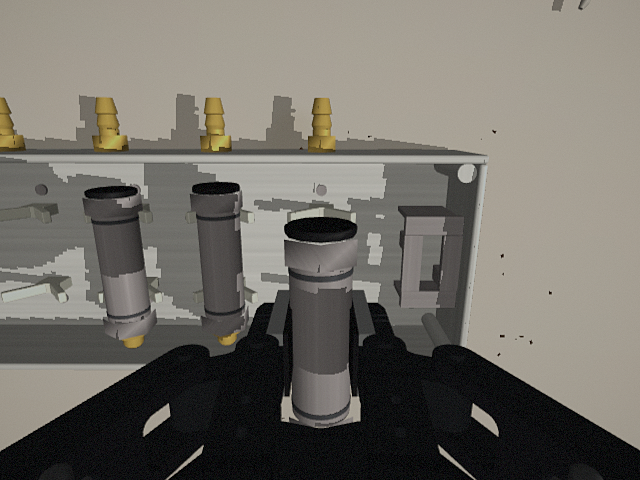

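The nipple now points away from the camera, towards the outlet, and the black cap is at (320,230). Lowering into the cradle.

drive_tool(rows=[15,0,-1,0,0.2,0,0,35,0,-1,0,0.2,0,0,50,0,-1,0,0.2,0,0,60,0,-1,0,0.2,0,0,66,0,-1,0,0.2,0,0,70,0,-1,0,0.2,0,0,73,0,-1,0,0.2,0,0,74,0,-1,0,0.2,0,0,75,0,-1,0,0.2,0,0,75,0,-1,0,0.2,0,0])

```text
clock: 33.88
eef_pos: [573.1, 145.1, 16.4]
tcp_rot: [-0.032, 1.568, 0.096]
contact_force: [-0.5, 0.5, 1.1]
opening: 0.232
```

drive_tool(rows=[0,0,0,0,0,0,40,0,0,0,0,0,0,45,0,0,0,0,0,0,45,0,0,0,0,0,0,45,-15,0,0,0,0,0,45,-40,0,0,0,0,0,45,-80,0,0,0,0,0,45,-120,0,-30,0,0,0,45,-140,0,-40,0,0,0,45,-140,0,-40,0,0,0,45])

```text
clock: 35.12
eef_pos: [533.8, 140.2, 158.9]
tcp_rot: [0.066, 1.564, 0.194]
contact_force: [0.7, -0.6, -0.9]
opening: 0.451
```

Run:
```python
from h import *
st();save('wrist','w15.png');
```

```text
t 35.125 pos [533.81 140.22 158.88] rot [0.07 1.56 0.19] F [ 0.73 -0.56 -0.85] op 0.4510539559608722 q [ 0.25  0.32  1.86 -0.    0.95 -1.44]
```

View pics/w15.png

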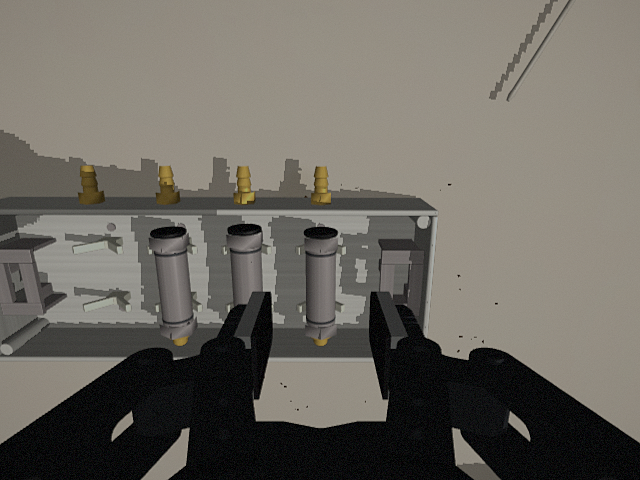

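Run:
```python
import cv2
v=cv2.imread('pics/w15.png')
cv2.imwrite('pics/w15z.png',cv2.resize(v[205:365,135:345],None,fx=3.8,fy=3.7,interpolation=cv2.INTER_CUBIC))
```

```text
(no output)
```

View pics/w15z.png

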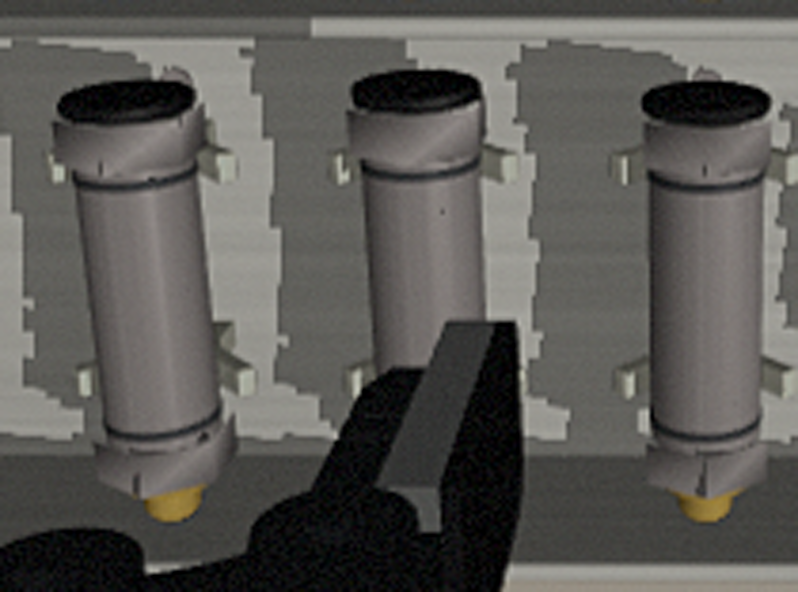

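Run:
```python
from h import *
T=tool()
def L(x,y):return (135+x/3.8,205+y/3.7)
for n,p,q in (('f3',L(136,183),L(163,432)),('f1',L(707,183),L(705,434))):
    w=ray('wrist',[p,q],43,T);print(n,unbx(w),unbx(w).mean(0))
print('f2',unbx(ray('wrist',L(422,172),43,T)))
print('walltop in/out',unbx(ray('wrist',[L(400,18),L(400,38),L(700,565)],50,T)))
```

```text
f3 [[-25.69 -22.87  43.  ]
 [ 25.38 -23.05  43.  ]] [ -0.15 -22.96  43.  ]
f1 [[-25.99  79.99  43.  ]
 [ 25.52  79.79  43.  ]] [-0.24 79.89 43.  ]
f2 [[-27.97  28.75  43.  ]]
walltop in/out [[-58.38  27.81  50.  ]
 [-54.82  27.62  50.  ]
 [ 50.15  78.92  50.  ]]
```

Run:
```python
import cv2
v=cv2.imread('pics/w12.png')
cv2.imwrite('pics/w12z.png',cv2.resize(v[160:350,190:390],None,fx=4,fy=3.1*1.0,interpolation=cv2.INTER_CUBIC))
```

```text
(no output)
```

View pics/w12z.png

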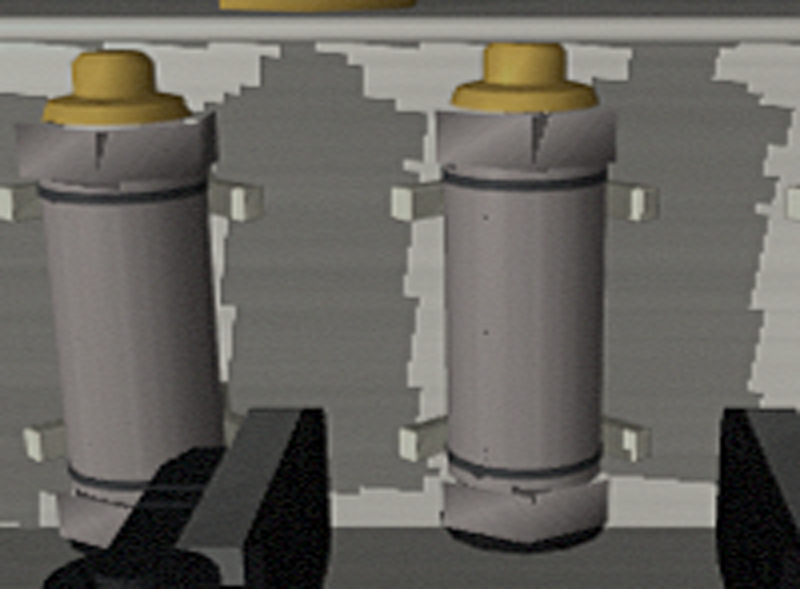

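Filters 1 and 3 look seated, about 2 mm nearer the outlet than filter 2, within the play. Now I'll locate the cover.

Run:
```python
from h import *
im=save('top','t2.png')[:,:,::-1].copy();hsv=cv2.cvtColor(im,cv2.COLOR_BGR2HSV)
m=((hsv[:,:,1]<33)&(hsv[:,:,2]<125)).astype(np.uint8)
m[:,:385]=0;m[:,560:]=0;m[:190]=0;m[345:]=0
m=cv2.morphologyEx(m,cv2.MORPH_CLOSE,np.ones((3,3)))
c=max(cv2.findContours(m,0,2)[0],key=cv2.contourArea)
m2=np.zeros_like(m);cv2.drawContours(m2,[c],-1,1,-1);m2=cv2.morphologyEx(m2,cv2.MORPH_OPEN,np.ones((9,9)));c=cv2.findContours(m2,0,2)[0][0]
bp=cv2.boxPoints(cv2.minAreaRect(c));W=ray('top',bp,18);print(bp,W,W.mean(0),[np.linalg.norm(W[i]-W[(i+1)%4]) for i in range(4)])
d=W[np.argmin(W[:,0]*0+1)]
cv2.drawContours(im,[c],-1,(0,0,255),1)
cv2.imwrite('pics/t2z.png',cv2.resize(im[160:370,220:560],None,fx=2.3,fy=2.3,interpolation=cv2.INTER_CUBIC))
```

```text
[[393.23 233.52]
 [529.8  214.19]
 [537.15 266.13]
 [400.59 285.47]] [[ 561.33 -125.98   18.  ]
 [ 604.56 -455.9    18.  ]
 [ 479.67 -464.56   18.  ]
 [ 438.16 -139.11   18.  ]] [ 520.93 -296.39   18.  ] [np.float64(332.7347691403393), np.float64(125.1931288463072), np.float64(328.0910312699806), np.float64(123.86465976721949)]
```

View pics/t2z.png

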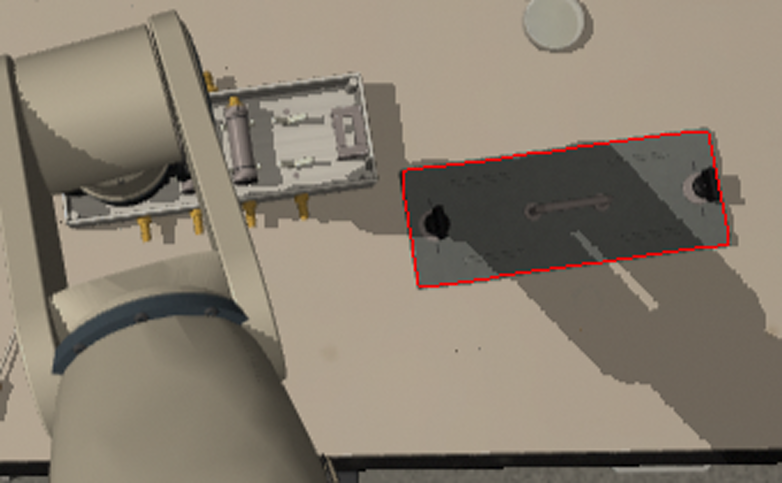

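The cover is undisturbed, centred at (521,-296), with the wings along its x. Returning to the handle.

Run:
```python
from h import *
st();go([520.3,-296.4,140],7.15)
```

```text
t 35.225 pos [533.42 140.02 156.61] rot [0.01 1.57 0.13] F [-0.55  1.27  0.16] op 0.44871283151839636 q [ 0.25  0.32  1.86 -0.    0.95 -1.44]
shift [  16.35 -431.19  -68.67] turn [90.17  0.16 -0.16]
```

drive_tool(rows=[-30,-30,-5,9,0,0,50,-40,-70,-11,18,0,0,50,-40,-115,-18,27,0,0,50,-40,-160,-25,36,0,0,50,-40,-205,-32,45,0,0,50,-40,-250,-40,54,0,0,50,-40,-300,-48,63,0,0,50,-40,-350,-56,72,0,0,50,-20,-395,-63,81,0,0,50,10,-431,-69,90,0,0,50])

```text
clock: 36.48
eef_pos: [520.3, -298.6, 145.2]
tcp_rot: [1.457, 1.567, 0.008]
contact_force: [0.1, 0.7, 0.3]
opening: 0.498
```

drive_tool(rows=[0,0,0,0,0,0,50,0,0,0,0,0,0,50])

```text
clock: 36.72
eef_pos: [520.1, -298.3, 144.4]
tcp_rot: [1.861, 1.568, 0.413]
contact_force: [-0.4, -0.1, -0.6]
opening: 0.5
```

Run:
```python
from h import *
st();save('wrist','w16.png');go([520.3,-296.4,29.4],7.1)
```

```text
t 36.725 pos [ 520.1  -298.31  144.39] rot [1.86 1.57 0.41] F [-0.41 -0.14 -0.56] op 0.4996968330207696 q [-0.52  0.41  1.77  0.    0.97 -0.65]
shift [115.69  -0.43  -1.6 ] turn [-0.03 -0.01 -0.21]
```

View pics/w16.png

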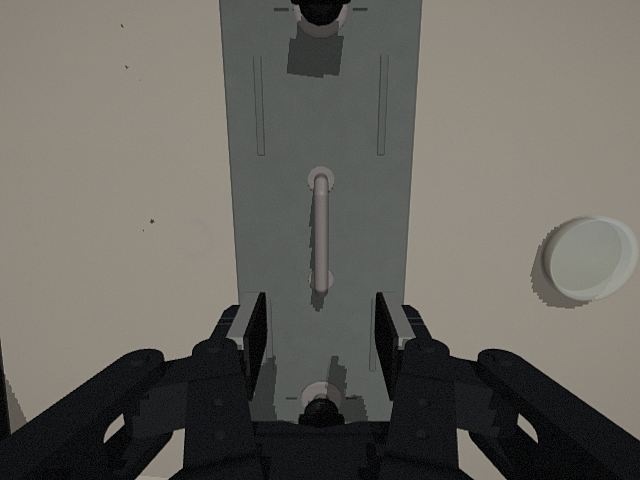

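The handle is centred at column 321. Descend, grip and lift.

drive_tool(rows=[40,0,-2,0,0,0,50,80,0,-2,0,0,0,50,108,0,-2,0,0,0,50,115,0,-2,0,0,0,50,115,0,-2,0,0,0,50,115,0,-2,0,0,0,0,115,0,-2,0,0,0,0,115,0,-2,0,0,0,0,115,0,-2,0,0,0,0,115,0,-2,0,0,0,0], newtons=110)

```text
clock: 38.02
eef_pos: [521.3, -296.3, 31.6]
tcp_rot: [1.417, 1.566, -0.031]
contact_force: [-1.3, 1.1, 7.7]
opening: 0.076
```

Run:
```python
from h import *
st();go([583.0,65.9,125],7.15)
```

```text
t 38.025 pos [ 521.27 -296.31   31.64] rot [ 1.42  1.57 -0.03] F [-1.32  1.11  7.71] op 0.076369265976385 q [-0.52  0.56  1.83  0.    0.75 -0.65]
shift [ -93.1   106.31 -351.79] turn [-0.08  0.05 -0.29]
```

drive_tool(rows=[-8,0,0,0,0,0,0,-20,0,0,0,0,0,0,-40,0,0,0,0,0,0,-65,0,0,0,0,0,0,-85,0,0,0,0,0,0,-95,0,0,0,0,0,0,-95,0,0,0,0,0,0])

```text
clock: 38.9
eef_pos: [521.2, -296.5, 127.7]
tcp_rot: [1.293, 1.564, -0.154]
contact_force: [-0.8, 0.6, -6.1]
opening: 0.076
```

drive_tool(rows=[0,7,-22,0,0,0,0,0,16,-52,0,0,0,0,0,28,-90,0,0,0,0,0,40,-130,0,0,0,0,0,53,-170,0,0,0,0,0,65,-210,0,0,0,0,0,78,-250,0,0,0,0,0,90,-290,0,0,0,0,0,101,-325,0,0,0,0,0,106,-352,0,0,0,0])

```text
clock: 40.15
eef_pos: [582.3, 68.3, 126.8]
tcp_rot: [1.29, 1.566, -0.156]
contact_force: [0.7, 0.1, -6.5]
opening: 0.073
```

drive_tool(rows=[0,0,0,0,0,0,0,0,0,0,0,0,0,0])

```text
clock: 40.4
eef_pos: [581.4, 68.6, 126.0]
tcp_rot: [1.13, 1.567, -0.316]
contact_force: [-0.7, -0.3, -5.7]
opening: 0.078
```

Run:
```python
from h import *
st();save('wrist','w17.png');im=save('top','t3.png');cv2.imwrite('pics/t3z.png',cv2.resize(im[160:370,220:540,::-1],None,fx=2.5,fy=2.5,interpolation=cv2.INTER_CUBIC));go([583.0,65.9,85],7.15)
```

```text
t 40.4 pos [581.43  68.59 126.05] rot [ 1.13  1.57 -0.32] F [-0.71 -0.3  -5.74] op 0.07775450342067919 q [ 0.12  0.41  1.81 -0.    0.92 -0.01]
shift [41.42  0.76  1.92] turn [-0.03  0.09 -0.24]
```

View pics/w17.png

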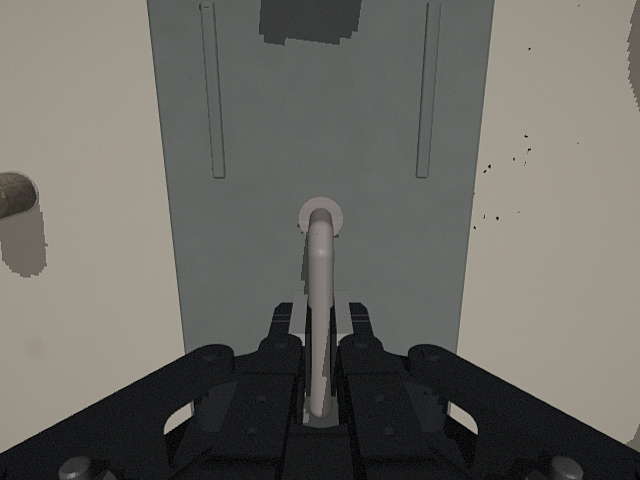

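View pics/t3z.png

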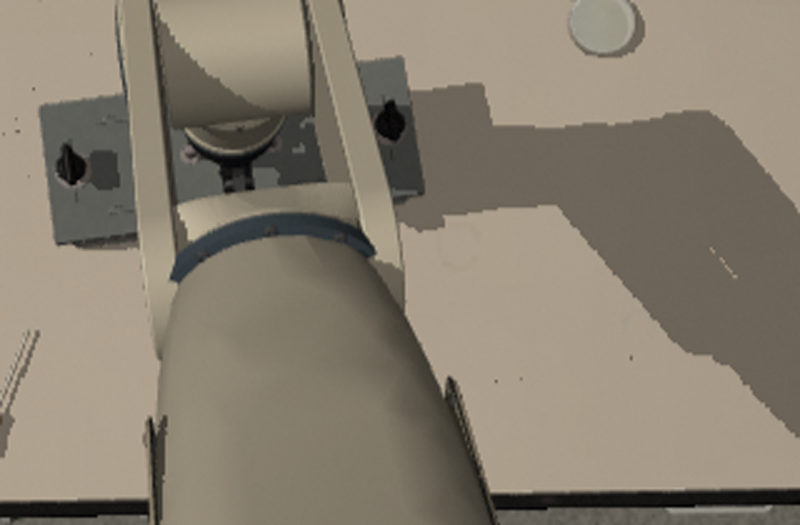

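drive_tool(rows=[10,1,2.5,0,0,-0.2,0,25,1.5,2.5,0,0,-0.2,0,36,1.5,2.5,0,0,-0.2,0,36,1.5,2.5,0,0,-0.2,0,36,1.5,2.5,0,0,-0.2,0])

```text
clock: 41.12
eef_pos: [583.9, 65.4, 90.4]
tcp_rot: [0.414, 1.569, -1.033]
contact_force: [0.5, -0.4, -5.7]
opening: 0.072
```

Run:
```python
from h import *
st();go([583.2,66.0,85],7.15)
```

```text
t 41.125 pos [583.94  65.45  90.43] rot [ 0.41  1.57 -1.03] F [ 0.47 -0.37 -5.69] op 0.07215911051649532 q [ 0.11  0.46  1.83 -0.    0.85 -0.01]
shift [ 5.43 -0.67 -0.65] turn [-0.04  0.09 -0.04]
```

drive_tool(rows=[4,-0.5,-0.5,0,0.1,0,0,8,-0.5,-0.5,0,0.1,0,0,12,-0.5,-0.5,0,0.1,0,0,15,-0.5,-0.5,0,0.1,0,0,15,-0.5,-0.5,0,0.1,0,0])

```text
clock: 41.75
eef_pos: [583.2, 65.8, 75.1]
tcp_rot: [2.387, 1.571, 0.941]
contact_force: [0.5, 0.6, -6.3]
opening: 0.077
```

Run:
```python
from h import *
st();save('wrist','w18.png');go([583.2,66.0,68],7.15)
```

```text
t 41.75 pos [583.19  65.83  75.1 ] rot [2.39 1.57 0.94] F [ 0.46  0.55 -6.32] op 0.07695910222412945 q [ 0.11  0.48  1.83  0.    0.82 -0.01]
shift [ 7.3  -0.12 -0.14] turn [-0.04 -0.01 -0.02]
```

View pics/w18.png

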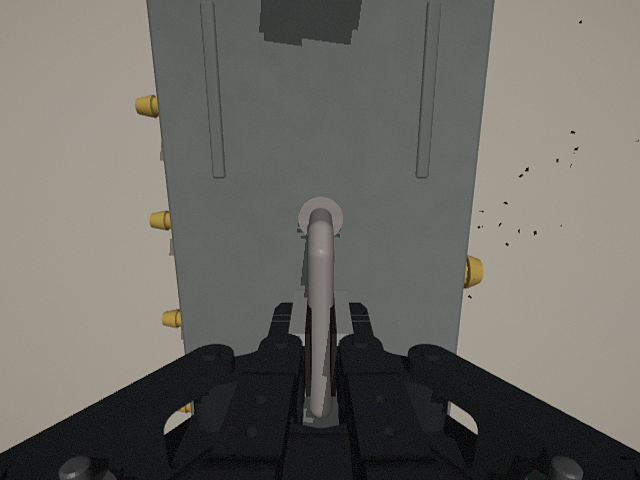

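The rim is past the wall tops with no contact force, so it has slipped over the box. Lowering the rest of the way.

drive_tool(rows=[3,0,0,0,0,0,0,6,0,0,0,0,0,0,8,0,0,0,0,0,0,9,0,0,0,0,0,0,9,0,0,0,0,0,0])

```text
clock: 42.42
eef_pos: [583.2, 65.9, 67.6]
tcp_rot: [1.968, 1.57, 0.522]
contact_force: [-6.5, -0.5, 10.7]
opening: 0.076
```

drive_tool(rows=[0,0,0,0,0,0,50,0,0,0,0,0,0,50,0,0,0,0,0,0,50,-20,0,0,0,0,0,50,-70,0,0,0,0,0,50,-100,0,0,0,0,0,50,-130,0,0,0,0,0,50,-130,0,0,0,0,0,50])

```text
clock: 43.42
eef_pos: [584.8, 66.0, 200.1]
tcp_rot: [1.581, 1.566, 0.134]
contact_force: [-0.5, -0.3, -0.7]
opening: 0.5
```

Run:
```python
from h import *
st();save('scene','s3.png');
im=cv2.imread('pics/s3.png');cv2.imwrite('pics/s3z.png',cv2.resize(im[180:330,230:430],None,fx=4,fy=4,interpolation=cv2.INTER_CUBIC))
p=bx([0,139,0])[0];go([565,204.2,190],97.15)
```

```text
t 43.425 pos [584.82  66.02 200.07] rot [1.58 1.57 0.13] F [-0.54 -0.25 -0.67] op 0.49978624542731465 q [ 0.11  0.33  1.75  0.    1.06 -0.01]
shift [   8.39   -1.55 -139.57] turn [-90.04   0.1   -0.11]
```

View pics/s3z.png

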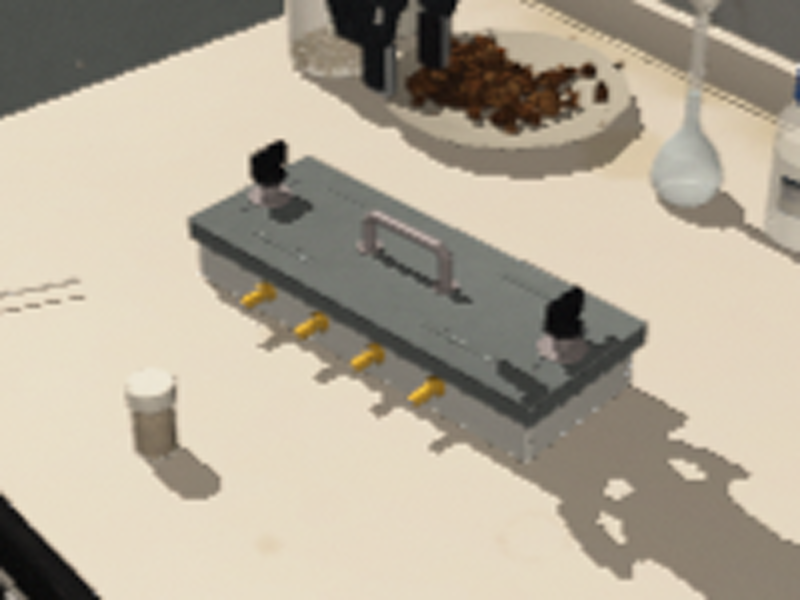

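The cover sits flat, with both studs up. Moving to stud_a.

drive_tool(rows=[0,0,-14,-9,0,0,50,0,0,-28,-18,0,0,50,0,0,-42,-27,0,0,50,0,0,-56,-36,0,0,50,4,-1,-70,-45,0,0,50,8,-1,-84,-54,0,0,50,8,-1,-98,-63,0,0,50,8,-1,-112,-72,0,0,50,8,-1,-126,-81,0,0,50,8,-1,-140,-90,0,0,50])

```text
clock: 44.72
eef_pos: [564.6, 204.9, 188.6]
tcp_rot: [-1.915, 1.57, -1.786]
contact_force: [-0.7, 1.2, -0.1]
opening: 0.499
```

drive_tool(rows=[0,0,0,0,0,0,50,0,0,0,0,0,0,50])

```text
clock: 44.98
eef_pos: [564.0, 204.3, 187.4]
tcp_rot: [-2.628, 1.569, -2.501]
contact_force: [-0.1, 0.4, 0.3]
opening: 0.499
```

```bash
cat > m4.py <<'E'
from h import *
import sys
st();T=tool();im=save('wrist',sys.argv[1]);hsv=cv2.cvtColor(im,cv2.COLOR_RGB2HSV)
for s in (139,-139):print(proj('wrist',bx([[0,s,96],[17,s,96],[-17,s,96],[0,s,54]]),T))
v=im[150:290,230:410,::-1];cv2.imwrite('pics/z_'+sys.argv[1],cv2.resize(v,None,fx=4.2,fy=4.2,interpolation=cv2.INTER_CUBIC))
E
python3 m4.py w19.png
```

```text
t 44.975 pos [563.99 204.32 187.43] rot [-2.63  1.57 -2.5 ] F [-0.11  0.41  0.35] op 0.4989828389370018 q [ 0.35  0.36  1.73 -0.    1.06 -1.35]
[[319.94 248.6 ]
 [319.9  274.34]
 [319.97 221.86]
 [320.05 231.61]]
[[-128.33  247.79]
 [-119.95  273.54]
 [-137.04  221.05]
 [ -64.44  230.93]]
```

View pics/z_w19.png

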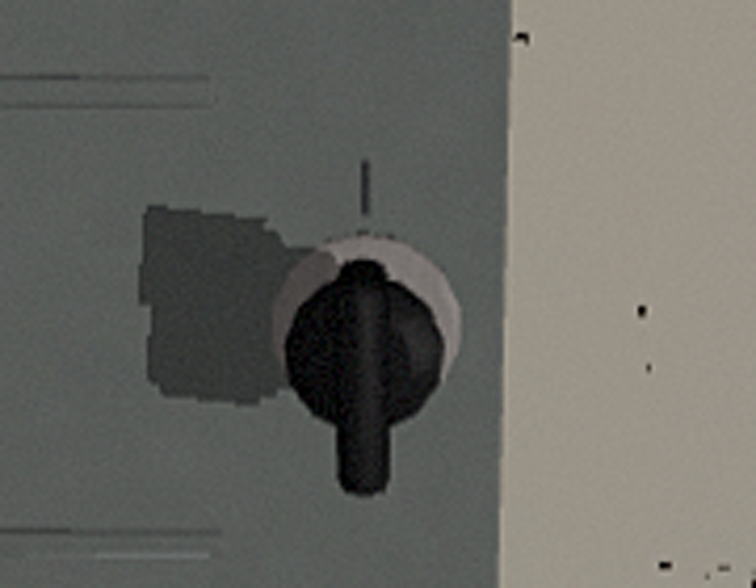

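The wing lines up with the tool at column 317, about 1.5 mm off in y. Descending to grip it.

Run:
```python
from h import *
go([565.2,203.0,79],97.15)
```

```text
shift [108.74  -1.28   0.99] turn [ 0.1  -0.08  0.05]
```

drive_tool(rows=[30,-1.3,1,0,0,0,50,65,-1.3,1,0,0,0,50,95,-1.3,1,0,0,0,50,109,-1.3,1,0,0,0,50,109,-1.3,1,0,0,0,50,109,-1.3,1,0,0,0,0,109,-1.3,1,0,0,0,0,109,-1.3,1,0,0,0,0,109,-1.3,1,0,0,0,0,109,-1.3,1,0,0,0,0], newtons=40)

```text
clock: 46.28
eef_pos: [566.0, 203.1, 79.2]
tcp_rot: [-1.233, 1.57, -1.106]
contact_force: [3.6, -0.6, 2.4]
opening: 0.08
```

drive_tool(rows=[3,0,0,0,0,0,0,6,0,0,0,0,0,0,9,0,0,0,0,0,0,12,0,0,0,0,0,0,14,0,0,0,0,0,0,14,0,0,0,0,0,0])

```text
clock: 47.02
eef_pos: [566.1, 203.2, 65.6]
tcp_rot: [-1.123, 1.57, -0.997]
contact_force: [-0.3, -1.5, 7.9]
opening: 0.082
```

drive_tool(rows=[0.5,0,0,9,0,0,0,0.5,0,0,18,0,0,0,0.5,0,0,27,0,0,0,0.5,0,0,36,0,0,0,0.5,0,0,45,0,0,0,0.5,0,0,54,0,0,0,0.5,0,0,63,0,0,0,0.5,0,0,72,0,0,0,0.5,0,0,81,0,0,0,0.5,0,0,89,0,0,0])

```text
clock: 48.28
eef_pos: [563.9, 200.5, 65.4]
tcp_rot: [-0.861, 1.564, -2.292]
contact_force: [-7.7, -14.0, 21.0]
opening: 0.077
```

drive_tool(rows=[0,0,0,2,0,0,0,0,0,0,2,0,0,0])

```text
clock: 48.52
eef_pos: [563.6, 200.3, 65.6]
tcp_rot: [-0.86, 1.564, -2.327]
contact_force: [-0.9, -2.4, 8.1]
opening: 0.079
```

Run:
```python
from h import *
st();print(r.sense()['wrist_torque']);go([565.2,203.0,65],7.15)
```

```text
t 48.525 pos [563.59 200.28  65.57] rot [-0.86  1.56 -2.33] F [-0.87 -2.36  8.09] op 0.07910530057559531 q [ 0.34  0.51  1.81 -0.    0.82  0.24]
[-0.3   0.09 -0.04]
shift [ 0.55  1.89 -2.54] turn [-1.18  0.26  0.31]
```

drive_tool(rows=[0,0,0,0,0,0,30,0,0,0,0,0,0,50,0,0,0,0,0,0,50,-15,0,0,0,0,0,50,-60,0,0,0,0,0,50,-100,0,0,0,0,0,50,-125,0,0,0,0,0,50,-125,0,0,0,0,0,50])

```text
clock: 49.52
eef_pos: [565.7, 201.4, 193.7]
tcp_rot: [-0.095, 1.567, -1.561]
contact_force: [-0.0, -0.8, -1.0]
opening: 0.5
```

```bash
python3 m4.py w20.png; python3 -c "
from h import *
go([599.4,-72.2,190],97.15)"
```

```text
t 49.525 pos [565.69 201.45 193.7 ] rot [-0.09  1.57 -1.56] F [-0.04 -0.78 -0.96] op 0.49975355346540007 q [ 0.34  0.35  1.72 -0.    1.07  0.24]
[[320.43 238.72]
 [347.34 238.19]
 [293.54 239.25]
 [320.41 223.13]]
[[327.28 561.27]
 [347.79 560.96]
 [306.79 561.58]
 [326.52 513.42]]
shift [  2.97   6.08 275.4 ] turn [-91.18   0.05   0.32]
```

View pics/w20.png

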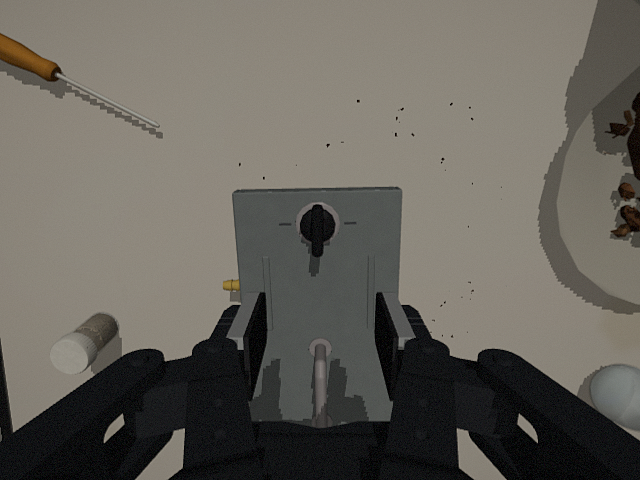

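Stud_a is down with its wing along the box's y at (318,230), as in the starting view. On to stud_b.

drive_tool(rows=[0,0,28,-9,0,0,50,0,0,56,-18,0,0,50,0,2,84,-27,0,0,50,0,3,112,-36,0,0,50,0,4,140,-45,0,0,50,0,4,168,-54,0,0,50,0,5,196,-63,0,0,50,3,6,224,-72,0,0,50,3,6,252,-82,0,0,50,3,6,275,-91,0,0,50])

```text
clock: 50.82
eef_pos: [598.4, -72.8, 188.5]
tcp_rot: [-2.587, 1.564, -2.46]
contact_force: [0.2, 0.5, -0.1]
opening: 0.497
```

drive_tool(rows=[0,0,0,0,0,0,50,0,0,0,0,0,0,50])

```text
clock: 51.08
eef_pos: [597.6, -72.3, 187.4]
tcp_rot: [-2.798, 1.563, -2.675]
contact_force: [-1.1, -0.0, -0.4]
opening: 0.5
```

```bash
python3 m4.py w21.png; python3 -c "
from h import *
go([599.4,-72.6,79],97.15)"
```

```text
t 51.075 pos [597.62 -72.28 187.43] rot [-2.8   1.56 -2.67] F [-1.09 -0.04 -0.36] op 0.4995441997228813 q [-0.12  0.37  1.72 -0.    1.06 -1.81]
[[770.22 250.86]
 [761.95 276.64]
 [778.82 224.09]
 [706.18 233.83]]
[[321.18 250.99]
 [321.19 276.69]
 [321.16 224.3 ]
 [321.2  233.99]]
shift [108.73  -0.46   2.21] turn [-0.01 -0.39  0.16]
```

View pics/z_w21.png

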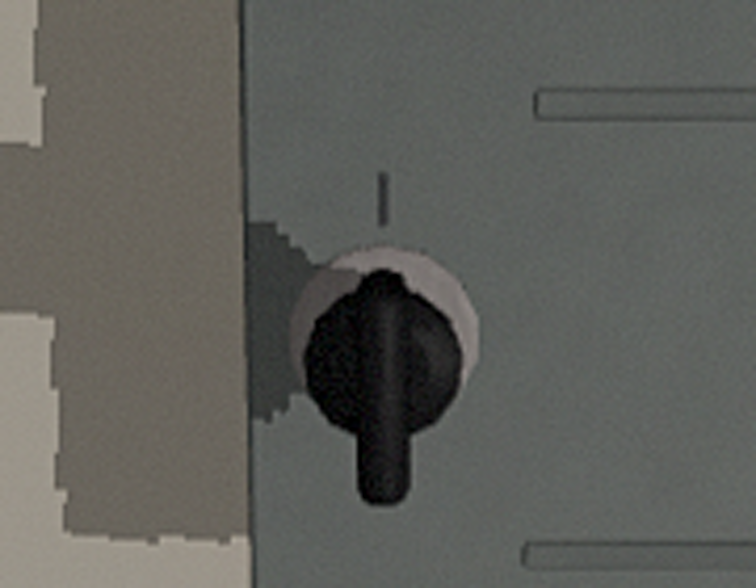

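Stud_b's wing is aligned at column 321. Grip it and push down.

drive_tool(rows=[30,0,2,0,-0.3,0,50,65,0,2,0,-0.3,0,50,95,0,2,0,-0.3,0,50,109,0,2,0,-0.3,0,50,109,0,2,0,-0.3,0,50,109,0,2,0,-0.3,0,0,109,0,2,0,-0.3,0,0,109,0,2,0,-0.3,0,0,109,0,2,0,-0.3,0,0,109,0,2,0,-0.3,0,0], newtons=40)

```text
clock: 52.38
eef_pos: [599.9, -72.2, 79.2]
tcp_rot: [-1.527, 1.568, -1.403]
contact_force: [2.7, 1.9, 2.3]
opening: 0.081
```

drive_tool(rows=[3,0,0,0,0,0,0,6,0,0,0,0,0,0,9,0,0,0,0,0,0,12,0,0,0,0,0,0,14,0,0,0,0,0,0,14,0,0,0,0,0,0])

```text
clock: 53.12
eef_pos: [600.0, -72.1, 65.5]
tcp_rot: [-1.502, 1.568, -1.377]
contact_force: [-0.5, 1.6, 9.1]
opening: 0.079
```

drive_tool(rows=[0.5,0,0,9,0,0,0,0.5,0,0,18,0,0,0,0.5,0,0,27,0,0,0,0.5,0,0,36,0,0,0,0.5,0,0,45,0,0,0,0.5,0,0,54,0,0,0,0.5,0,0,63,0,0,0,0.5,0,0,72,0,0,0,0.5,0,0,81,0,0,0,0.5,0,0,89,0,0,0])

```text
clock: 54.38
eef_pos: [597.9, -74.7, 65.4]
tcp_rot: [-0.634, 1.564, -2.067]
contact_force: [-9.6, -12.9, 17.1]
opening: 0.084
```

drive_tool(rows=[0,0,0,2,0,0,0,0,0,0,2,0,0,0])

```text
clock: 54.62
eef_pos: [597.6, -75.0, 65.6]
tcp_rot: [-0.637, 1.563, -2.106]
contact_force: [-1.1, 0.4, 7.8]
opening: 0.083
```

drive_tool(rows=[0,0,0,0,0,0,30,0,0,0,0,0,0,50,0,0,0,0,0,0,50,-15,0,0,0,0,0,50,-60,0,0,0,0,0,50,-100,0,0,0,0,0,50,-125,0,0,0,0,0,50,-125,0,0,0,0,0,50])

```text
clock: 55.62
eef_pos: [599.6, -74.4, 193.7]
tcp_rot: [0.058, 1.564, -1.411]
contact_force: [-0.3, 0.6, -0.1]
opening: 0.499
```

```bash
python3 m4.py w22.png
```

```text
t 55.625 pos [599.61 -74.37 193.65] rot [ 0.06  1.56 -1.41] F [-0.34  0.64 -0.1 ] op 0.49864126081516025 q [-0.12  0.36  1.72 -0.01  1.07 -0.22]
[[ 307.58 -380.65]
 [ 346.96 -381.84]
 [ 268.23 -379.46]
 [ 309.97 -283.42]]
[[321.38 238.31]
 [348.3  237.73]
 [294.48 238.89]
 [321.19 222.56]]
```

View pics/w22.png

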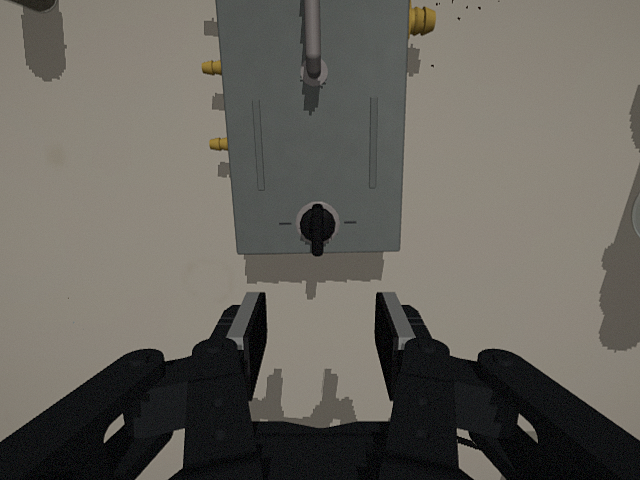

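Stud_b is down too, with its wing along y at (317,230). I'll back off and check everything from the fixed cameras.

drive_tool(rows=[-20,0,30,0,0,0,50,-40,0,70,0,0,0,50,-60,0,110,0,0,0,50,-60,0,160,0,0,0,50,-60,0,210,0,0,0,50,-60,0,260,0,0,0,50,-60,0,300,0,0,0,50,-60,0,300,0,0,0,50])

```text
clock: 56.68
eef_pos: [628.4, -374.7, 251.6]
tcp_rot: [-0.659, 1.564, -2.13]
contact_force: [-0.5, 0.6, -0.7]
opening: 0.502
```

Run:
```python
from h import *
im=save('scene','s4.png');a=cv2.resize(im[190:300,260:400,::-1],None,fx=4,fy=4,interpolation=cv2.INTER_CUBIC)
b=cv2.resize(cv2.imread('pics/scene0.png')[190:300,260:400],None,fx=4,fy=4,interpolation=cv2.INTER_CUBIC)
cv2.imwrite('pics/s4z.png',cv2.resize(np.vstack([a,b]),None,fx=.68,fy=.68))
im=save('top','t4.png')
a=cv2.resize(im[170:340,225:480,::-1],None,fx=3,fy=3,interpolation=cv2.INTER_CUBIC);cv2.imwrite('pics/t4z.png',a)
d=cv2.absdiff(im[:,:,::-1].copy(),cv2.imread('pics/top0.png')).max(2)
for n,(u,v) in dict(jar=(312,316),dish=(460,170),tape=(160,320)).items(): print(n,d[v-18:v+18,u-18:u+18].max())
print('box diff',(d[180:270,235:400]>40).sum())
```

```text
jar 3
dish 4
tape 4
box diff 195
```

View pics/s4z.png

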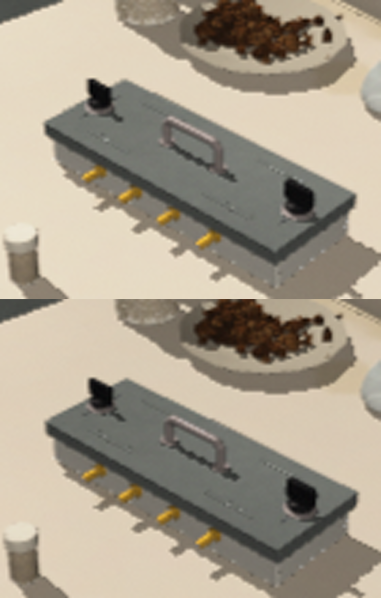

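View pics/t4z.png

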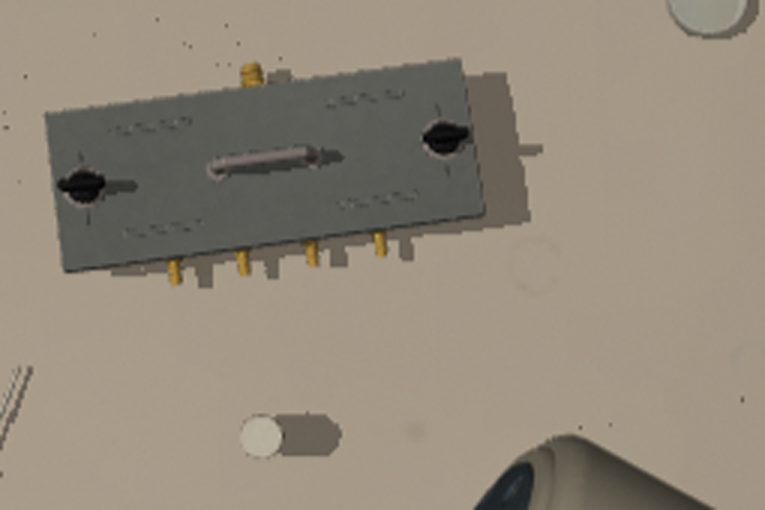

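The cover and both studs look the same as at the start, and the bystanders have not moved. Handing in.

Run:
```python
from h import *
st();sign_off()
```

```text
t 56.775 pos [ 628.7  -371.91  252.14] rot [-0.72  1.56 -2.19] F [-0.44  0.23 -0.31] op 0.4958117837157544 q [-0.53  0.5   1.36 -0.01  1.28 -0.63]
the job is handed in; nothing more can be done
```

The job is done and handed in at about 57 s of robot time; the sign-off gave no verdict. I undid both studs and laid the cover on the bench to the right. I turned the cartridges in cradles 1 and 3 end for end and seated them in the same cradles. Cradle 2's already faced the outlet and cradle 4 was empty. Then I put the cover back and locked both studs.

**Last checks:**
- **Cover and studs:** the scene view shows the cover flat, with both studs down and their wings along the box's long side, as at the start. In the top view the cover looks shifted by about 1 mm, within its play.
- **Bystanders:** the jar, tape roll and dish look the same in the top view as before.
- **Robot:** it stands clear of everything, with contact force near zero.

**Less certain:**
- **Cartridge seating:** the two turned cartridges sat about 2 mm nearer the outlet than the untouched one. I judged them seated from the wrist pictures and the release heights, and did not measure their height directly.
- **Camera scale:** wrist-camera distances came out 2–5 % short, so I centred the cartridges on the walls seen from both sides and on where the grips closed.
- **Forces:** the highest readings were about 20 N, while turning the studs to lock.

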